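# Load the vacuum drying box

### The arm

A 7-joint arm with a two-finger parallel gripper is mounted at the origin on the work surface. World frame = base frame: x ahead of the robot, y to its left, z up, the work surface at z = 0. Lengths are in m, angles in rad, forces in N, time in s.
With the tool pointing down it reaches from about 0.425 to 0.925 m from the base axis. Payload 6.8 kg.
Tool frame: the origin (TCP) lies on the front face of the gripper's body, between the roots of the fingers; the fingertips stand 73 mm ahead of it and the grasp point (between the pads) lies 54 mm ahead of it; z points along the fingers, y is the line along which they close (so a half turn about z gives the same grasp; the last joint's range is limited). The gripper opens to 85 mm and grips with 20 to 120 N. Pads are 22 mm wide; open, the fingers measure 114 mm over their backs; the gripper's body (76 mm by 85 mm) begins 54 mm behind the grasp point. The pads swing forward as they close: fully open they stand 13 mm farther back than shut.
Start: joints at [-1.279, 0.477, 0.022, 1.555, -0.011, 1.109, -0.083], TCP at [0.263, 0.622, 0.304] pointing down, gripper open.
Joint ranges: [-2.96, 2.96], [-0.34, 2.1], [-1.41, 1.46], [0.24, 2.44], [-1.37, 4.51], [0.17, 1.92], [-2.96, 2.96]. Speed limits (rad/s): [2.39, 2.39, 3.14, 3.14, 3.14, 3.14, 3.14].

### API

Orientations are given as a unit quaternion [w, x, y, z].
In Python, from station import bot, optics gives the robot as it stands.
- The arm moves only by the tool drive_tool, never from a script. Its argument "deltas" is a list of rows, each an object with "gripper": the closure in counts, from 0 (fully open) to 255 (shut); "offset": the shift along the tool's x, y, z in units of 1000 mm (1.0 is 1000 mm), a list of three; "angular": the turn, a rotation vector about the tool's x, y, z in units of 45 degrees (1.0 is 45 degrees), a list of three. In form: [{"gripper": gripper, "offset": [dx, dy, dz], "angular": [rx, ry, rz]}, ...]. A call has 1 to 5 rows; each row is the pose to reach, as a shift and turn from the pose commanded when the call began, along the tool's axes at that moment; what a row does not reach only later rows make up. A row lasts 1/10 s, in which the tool goes at most 50 mm and 8.59 degrees, less where a joint would pass 70% of its speed; a pose out of reach is approached as far as the arm can. A call with a number of a shift or a turn outside -1 to 1 is refused whole. A call with a gripper value outside its range is refused whole. The fingers move at their own pace and stop on an object; "grip_force" is the grip in N (left out, the last holds). Time passes only in rows, so rows that repeat a pose let the fingers close. It gives the time, the measured TCP pose, the force, the opening and the grip force at its end, in the units of the state.
- bot.get_obs(): the state, without advancing time (a new reading comes with each control period).
- optics.read_camera(name): name is "scene" or "top"; returns the picture (384x512x3 uint8, blue, green, red); there is no depth.
- optics.camera_model(name): a dict with "fx", "fy", "cx", "cy" (pixels), "cam_to_world" (4x4, takes a point from camera to world coordinates). Camera axes: x right, y up, looking along -z (the intrinsics and any distortion apply to the point x, -y, -z); pixel columns grow to the right and rows downward; lengths in m; the calibration is good to about 2 mm. A picture is of the moment at which its call begins. camera_model takes no time and is no camera call.
- bot.hand_in(): hands the job in; it is judged then, once.
The state is a dict: "t": time; "q": joint angles; "joint_vel": joint speeds; "joint_torque": joint torques, N m; "eef_pos": TCP position; "tool_rot": TCP orientation; "contact_force": force on the tool from outside, world axes, zero at the start; "torque": the same for the moment, N m; "gripper_width": opening from 0.0 (shut) to 1.0 (fully open); "grasp_force": force on a finger pad.
Only numpy, scipy, OpenCV 4.12 (cv2) and the standard library are available. Lean on these libraries where they do the work, as an engineer would, in place of code of your own. Each camera call takes 0.05 s, during which the arm holds its last target. There are 200 camera calls.

### The job

Load the vacuum drying box with the washed printing stamps. First, with the lid still on, open the vent valve fully; then lift the lid off by its knob, lay it flat on the cork mat and let go, stand every stamp from the bench upright on its base inside the box, lay the lid back squarely so that it covers the box, and last of all shut the vent valve fully. Leave the jar of ink and the brayer where they are.

Things in the scene. Friction and masses are not known exactly. Their poses are not given: they have to be found in the camera images.
- box_mouth (a point): Centre of the mouth of the steel drying box, level with its rim, 90 mm above the bench. The box is fixed, open-topped, 220 x 220 mm outside, walls and floor 8 mm (inside 204 x 204 mm, inner floor 82 mm below this point). x and y run parallel to its walls, z up; the vent valve is on its +y side.
- vent_axis (a point): Point on the upright turning axis of the vent valve, at mid height of its lever (87 mm above the bench), 190 mm along the box's +y and 40 mm along its +x from the box's centre. A brass ball valve on a steel pipe (22 mm thick, along the box's y, centred 50 mm above the bench) that sticks out of the box's +y side to 218 mm from its centre. Fixed to the box; same axes as box_mouth.
- vent_lever (a point): Point in the middle of the valve's flat dark lever, 65 mm out from the turning axis. The lever is a bar 20 mm wide and 12 mm high (81 to 93 mm above the bench) that reaches 85 mm from the axis, with free space under it beyond the pipe. The lever's tip lies towards this frame's own -x.
- vent (a joint): Angle of the vent valve's lever, rad, 0 to 1.571 with a hard stop at each end. 0 = shut: lever across the pipe, pointing along the box's -x. 1.571 = open: lever along the pipe, pointing along the box's +y, away from the box. It grows clockwise seen from above, and stays where it is left; turning takes about 0.15 N m (some 2.5 N at 65 mm).
- lid_mid (a point): Centre, half-way up (24 mm above its underside), of the loose flat lid: a grey plate 230 x 230 x 8 mm, 0.5 kg or so, with a black bar-shaped knob on its middle 65 mm long (its x), 20 mm wide (y) and 40 mm high (8 to 48 mm above the underside). z up. It has no rim: it lies flat on the box's rim, or on the mat.
- lid: The same lid; origin at the centre of its underside.
- mat_top (a point): Centre of the top of the fixed square cork mat, 250 x 250 x 4 mm; z up, x and y along its edges.
- stamp0_mid (a point): Printing stamp 0: rectangular wooden base 70 (its x) x 54 (y) x 24 mm under a pale wooden bar handle 56 mm long (along x), 22 mm wide (y) and 50 mm high, standing on the base's middle; whole stamp 74 mm high, 0.13 kg or so. The point is its centre, 37 mm above its underside; z points up out of the handle. May be absent (then None).
- stamp1_mid (a point): Printing stamp 1: rectangular wooden base 70 (its x) x 54 (y) x 24 mm under a pale wooden bar handle 56 mm long (along x), 22 mm wide (y) and 50 mm high, standing on the base's middle; whole stamp 74 mm high, 0.13 kg or so. The point is its centre, 37 mm above its underside; z points up out of the handle. May be absent (then None).
- stamp2_mid (a point): Printing stamp 2: round wooden base of 64 mm diameter, 24 mm high under a pale wooden bar handle 56 mm long (along x), 22 mm wide (y) and 50 mm high, standing on the base's middle; whole stamp 74 mm high, 0.13 kg or so. The point is its centre, 37 mm above its underside; z points up out of the handle. May be absent (then None).
- stamp3_mid (a point): Printing stamp 3: round wooden base of 64 mm diameter, 24 mm high under a pale wooden bar handle 56 mm long (along x), 22 mm wide (y) and 50 mm high, standing on the base's middle; whole stamp 74 mm high, 0.13 kg or so. The point is its centre, 37 mm above its underside; z points up out of the handle. May be absent (then None).
- ink_mid (a point): Centre of a jar of ink, 70 mm diameter, 90 mm high, to be left alone.
- brayer_mid (a point): Near the roller of an ink brayer (roller 40 mm thick, 100 mm long, handle behind it, 160 mm overall) lying on the bench, to be left alone.
Things that resemble listed ones, but are neither listed nor needed, are in the scene too. What is shaped like the part that bears stamp3_mid but blue is not meant.

How it is judged:
On the way, in this order (a step that is already met when the one before it is completed fails the run):
1. the vent valve is fully open while the lid still lies on the box (value of joint vent above 1.47 rad and horizontal distance between lid_mid and box_mouth below 0.03 m and z of lid_mid in the frame of box_mouth below 0.032 m), for 0.2 s.
2. the lid lies flat on the mat, let go (horizontal distance between lid_mid and mat_top below 0.06 m and z of lid_mid in the frame of mat_top between 0.015 and 0.032 m and angle between lid_mid's own z axis and vertical below 0.08 rad and contact force between the fingers and lid below 0.1 N), for 0.3 s.
3. every stamp stands upright inside the box, the lid still on the mat (x of stamp0_mid in the frame of box_mouth between -0.1 and 0.1 m and y of stamp0_mid in the frame of box_mouth between -0.1 and 0.1 m and z of each of stamp0_mid, stamp1_mid, stamp2_mid, stamp3_mid in the frame of box_mouth below -0.036 m and angle between each of stamp0_mid, stamp1_mid, stamp2_mid, stamp3_mid's own z axis and vertical below 0.15 rad and x of stamp1_mid in the frame of box_mouth between -0.1 and 0.1 m and y of stamp1_mid in the frame of box_mouth between -0.1 and 0.1 m and x of stamp2_mid in the frame of box_mouth between -0.1 and 0.1 m and y of stamp2_mid in the frame of box_mouth between -0.1 and 0.1 m and x of stamp3_mid in the frame of box_mouth between -0.1 and 0.1 m and y of stamp3_mid in the frame of box_mouth between -0.1 and 0.1 m and contact force between the fingers and anything else below 0.1 N and horizontal distance between lid_mid and mat_top below 0.06 m), for 0.3 s.
4. the lid lies squarely on the box again, let go, the vent still open (horizontal distance between lid_mid and box_mouth below 0.015 m and z of lid_mid in the frame of box_mouth between 0.019 and 0.029 m and angle between lid_mid's own z axis and vertical below 0.05 rad and (angle between the x axis of lid_mid and the x axis of box_mouth, either way round below 0.12 rad or angle between the x axis of lid_mid and the y axis of box_mouth, either way round below 0.12 rad) and contact force between the fingers and lid below 0.1 N and value of joint vent above 1.2 rad), for 0.3 s.
5. the vent valve is fully shut (value of joint vent below 0.08 rad), for 0.2 s.
At the end, for the whole second after the job is handed in: The vent lever is within 0.08 rad of its shut stop; every stamp stands upright (within 0.15 rad) on the floor inside the box; the lid lies flat on the box's rim, centred within 15 mm and square to the box within 0.12 rad (any quarter turn) (x of stamp0_mid in the frame of box_mouth between -0.1 and 0.1 m and y of stamp0_mid in the frame of box_mouth between -0.1 and 0.1 m and z of each of stamp0_mid, stamp1_mid, stamp2_mid, stamp3_mid in the frame of box_mouth below -0.036 m and angle between each of stamp0_mid, stamp1_mid, stamp2_mid, stamp3_mid's own z axis and vertical below 0.15 rad and x of stamp1_mid in the frame of box_mouth between -0.1 and 0.1 m and y of stamp1_mid in the frame of box_mouth between -0.1 and 0.1 m and x of stamp2_mid in the frame of box_mouth between -0.1 and 0.1 m and y of stamp2_mid in the frame of box_mouth between -0.1 and 0.1 m and x of stamp3_mid in the frame of box_mouth between -0.1 and 0.1 m and y of stamp3_mid in the frame of box_mouth between -0.1 and 0.1 m and horizontal distance between lid_mid and box_mouth below 0.015 m and z of lid_mid in the frame of box_mouth between 0.019 and 0.029 m and angle between lid_mid's own z axis and vertical below 0.05 rad and (angle between the x axis of lid_mid and the x axis of box_mouth, either way round below 0.12 rad or angle between the x axis of lid_mid and the y axis of box_mouth, either way round below 0.12 rad) and value of joint vent below 0.08 rad); the robot touches nothing.
It fails at once if the ink jar or the brayer is moved by more than 30 mm (distance of any of ink_mid, brayer_mid from where it was at the start of the episode above 0.03 m).
Of stamp0, stamp1, stamp2, stamp3 only 2 to 4 are there at a start; the rules pass over those that are not, and their reading is None.
At some moment in a run one of stamp0, stamp1, stamp2, stamp3 may be knocked a few centimetres aside while the robot is not near it.
Once in a run the grip may slacken for a moment while it holds something.
It also fails if it takes over 210 s, if anything falls off the work surface, if the arm or the gripper's body presses on something with over 40 N, if the wrist force passes 120 N, or if a joint passes its speed limit or range.

## Working session

There is one attempt and no reset: what is moved stays moved. The work goes in short steps, Python scripts to look and compute and a tool call to move; the robot and the scene stay as the last step left them, time stands still between calls to the robot, and variables do not carry over. Pictures are saved under pics/ and viewed, at most 16 in all, crops included, and the job is handed in when it is done.

Besides the shell and the picture viewer there is one more tool, called after ">>>" by a JSON object that holds its "fn" and its "kwargs". drive_tool: Moves the arm, as the interface text tells. Its arguments: {"type":"object","properties":{"deltas":{"type":"array"},"grip_force":{"type":"number"}},"required":["deltas"]}

```bash
ls; mkdir -p pics; python3 - <<'E'
from station import bot, optics
import cv2,numpy as np
for n in("scene","top"):
    im=optics.read_camera(n); cv2.imwrite(f"pics/{n}0.png",cv2.resize(im,(800,600),interpolation=cv2.INTER_CUBIC))
    m=optics.camera_model(n); print(n,{k:(np.round(v,4).tolist()) for k,v in m.items()})
print(bot.get_obs())
E
```

```text
pics
scene {'fx': 432.1657, 'fy': 432.1657, 'cx': 252.9904, 'cy': 192.3817, 'cam_to_world': [[0.6248, -0.5065, 0.5942, 1.2045], [0.7808, 0.4072, -0.4739, -0.5476], [-0.0019, 0.7601, 0.6498, 0.7854], [0.0, 0.0, 0.0, 1.0]]}
top {'fx': 440.8277, 'fy': 440.8277, 'cx': 252.9419, 'cy': 197.0882, 'cam_to_world': [[0.0211, 0.999, -0.039, 0.5025], [-0.9998, 0.0209, -0.0048, -0.0265], [-0.004, 0.039, 0.9992, 1.1966], [0.0, 0.0, 0.0, 1.0]]}
{'t': 0.1, 'q': array([-1.27911491,  0.47771112,  0.02232319,  1.55633542, -0.01149439,
        1.10929502, -0.08309922]), 'joint_vel': array([ 0.00020542, -0.00159227,  0.00172832, -0.00399943, -0.00045591,
       -0.00066208, -0.00153268]), 'joint_torque': array([ 4.12257883e-03, -5.97754633e+01,  1.61326010e+00, -2.81951630e+01,
        1.27932394e-02,  4.99311107e-03,  6.80448039e-06]), 'eef_pos': array([0.26255514, 0.62140194, 0.30303395]), 'tool_rot': array([-1.04940937e-04,  1.98542173e-01,  9.80092010e-01, -8.03685627e-04]), 'contact_force': array([0.45542335, 0.42136841, 0.76947955]), 'torque': array([ 0.00203367,  0.00806405, -0.01762688]), 'grasp_force': 0.0, 'gripper_width': 0.9990217262569631}
```

View pics/scene0.png

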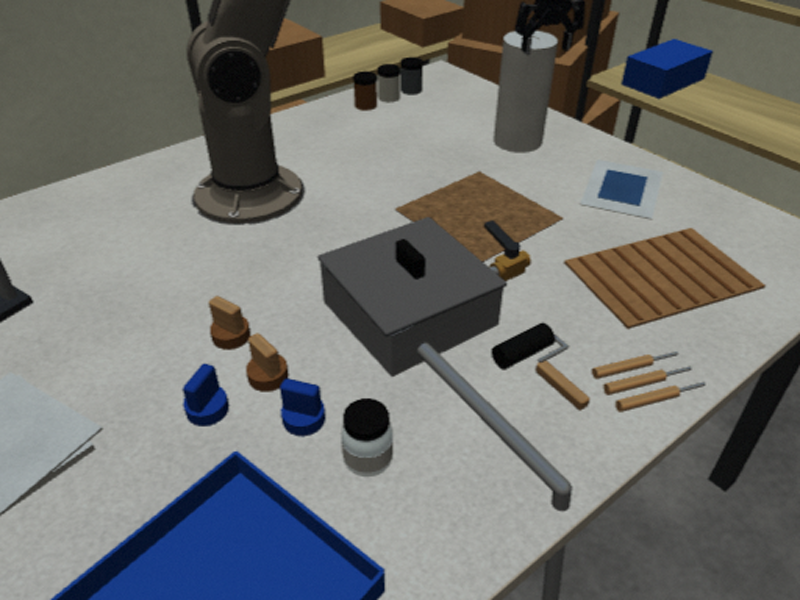

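View pics/top0.png

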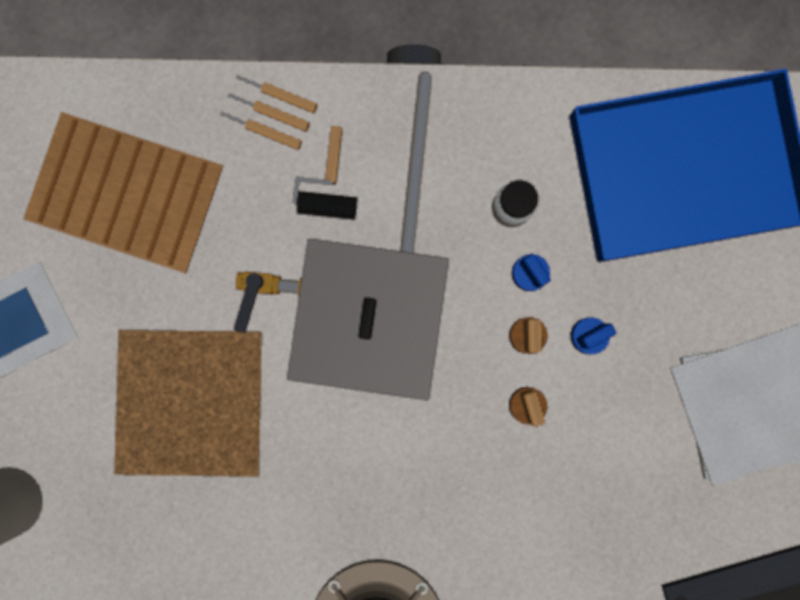

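The pictures show two round brown stamps (top view about (528,335) and (528,406)), with handles on the same pixels' right side. The blue ones at (531,272) and (592,336) are lookalikes. The lid is at (368,318), with the knob nearly along x. The lever pivot is at (255,282) and its tip at (241,330). The mat is at (189,403), the jar at (517,203) and the brayer at (327,190). I choose the two brown stamps and will check them in a crop.

```bash
cat > h.py <<'E'
from station import bot, optics
import cv2,numpy as np
from scipy.spatial.transform import Rotation as R
def ray(n,u,v,z,s=800/512):
    m=optics.camera_model(n);T=np.array(m["cam_to_world"])
    d=T[:3,:3]@np.array([((u+.5)/s-.5-m["cx"])/m["fx"],-((v+.5)/s-.5-m["cy"])/m["fy"],-1])
    o=T[:3,3];return o+d*(z-o[2])/d[2]
def pose():
    o=bot.get_obs();q=o["tool_rot"];return o,o["eef_pos"],R.from_quat([q[1],q[2],q[3],q[0]])
def crop(n,fn,u0,v0,u1,v1,k=3):
    im=optics.read_camera(n);s=800/512
    c=im[int(v0/s):int(v1/s),int(u0/s):int(u1/s)];cv2.imwrite("pics/"+fn,cv2.resize(c,None,fx=k,fy=k,interpolation=cv2.INTER_CUBIC));print(fn,"origin(raw)",int(u0/s),int(v0/s),"scale",k)
def goto(p,yaw):
    """deltas (tool axes) to TCP p, pointing down, tool y axis at world angle yaw (mod pi)"""
    o,e,r=pose()
    best=None
    for a in(yaw,yaw+np.pi):
        y=np.array([np.cos(a),np.sin(a),0]);z=np.array([0,0,-1.]);t=R.from_matrix(np.c_[np.cross(y,z),y,z])
        d=(r.inv()*t).as_rotvec()
        if best is None or np.linalg.norm(d)<np.linalg.norm(best):best=d
    print("offset",np.round(r.inv().apply(np.array(p)-e),4),"ang",np.round(best/(np.pi/4),3),"mm rows",np.linalg.norm(np.array(p)-e)/.05,np.degrees(np.linalg.norm(best))/8.59)
E
python3 - <<'E'
from h import *
f=lambda l,z:[print(l[0],np.round(ray("top",u,v,z),4)) for u,v in l[1]]
f(("lidcorner",[(308,239),(448,258),(429,399),(288,380)]),.098)
f(("knobends",[(370,299),(366,339)]),.138)
f(("lever pivot,tip",[(255,282),(241,330)]),.093)
f(("mat",[(119,331),(262,331),(260,475),(115,474)]),.004)
f(("stampbase",[(528,335),(528,406)]),.024)
f(("handletop",[(535,336),(536,407)]),.074)
o,e,r=pose();print(np.round(r.as_matrix(),3))
crop("top","c1.png",480,220,680,440,5)
E
```

```text
lidcorner [0.6535 0.1214 0.098 ]
lidcorner [ 0.6275 -0.1035  0.098 ]
lidcorner [ 0.4023 -0.0774  0.098 ]
lidcorner [0.4275 0.1473 0.098 ]
knobends [0.5572 0.0181 0.138 ]
knobends [0.4956 0.0229 0.138 ]
lever pivot,tip [0.583  0.2055 0.093 ]
lever pivot,tip [0.5054 0.2257 0.093 ]
mat [0.4995 0.4576 0.004 ]
mat [0.5047 0.2096 0.004 ]
mat [0.2575 0.2059 0.004 ]
mat [0.2537 0.4554 0.004 ]
stampbase [ 0.5074 -0.247   0.024 ]
stampbase [ 0.3873 -0.2486  0.024 ]
handletop [ 0.5058 -0.249   0.074 ]
handletop [ 0.3909 -0.2522  0.074 ]
[[-0.921  0.389 -0.001]
 [ 0.389  0.921 -0.002]
 [-0.    -0.002 -1.   ]]
c1.png origin(raw) 307 140 scale 5
```

View pics/c1.png

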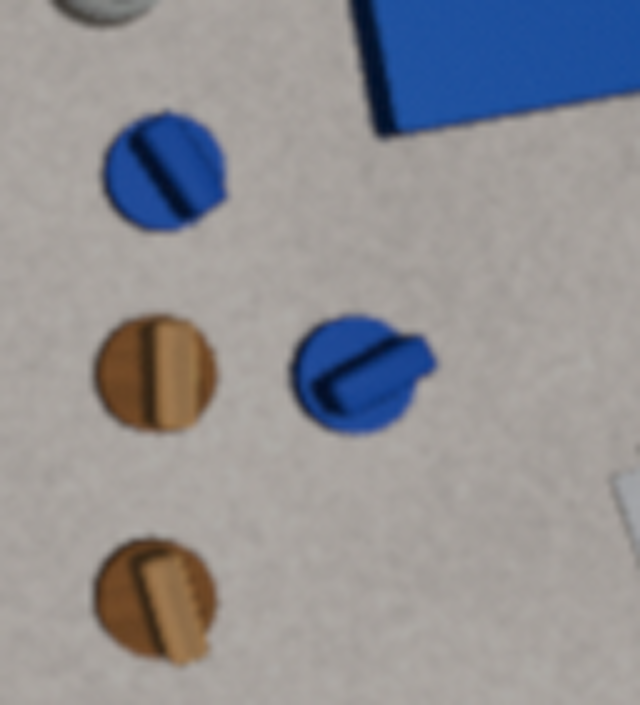

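The crop confirms two brown round stamps, at crop (157,373) and (157,598), with handle tops at about (178,375) and (172,608). The other two are blue. Next is a close look at the lever.

```bash
python3 - <<'E'
from h import *
crop("top","c2.png",220,250,320,350,10)
E
```

```text
c2.png origin(raw) 140 160 scale 10
```

View pics/c2.png

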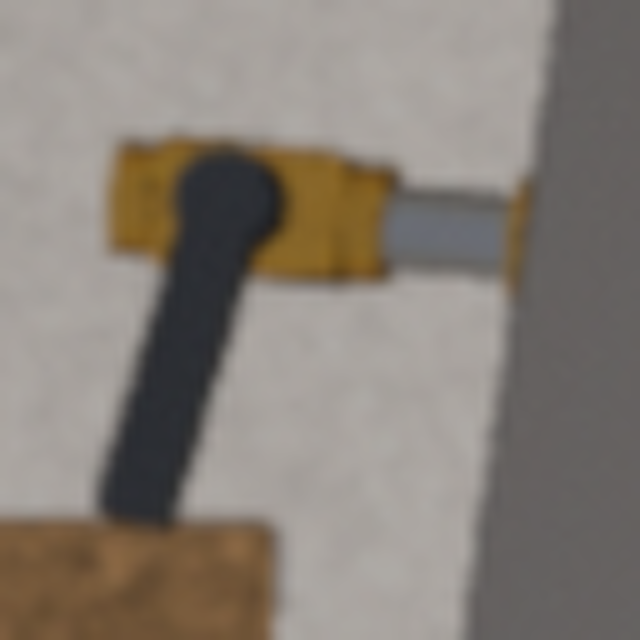

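```bash
python3 - <<'E'
from h import *
p=ray("top",140+23.0,160+20,.093,1);t=ray("top",140+13.8,160+52,.093,1)
d=(t-p)[:2];L=np.linalg.norm(d);a=np.arctan2(d[1],d[0]);print(p,t,L,a)
g=p[:2]+.065*d/L;print(g)
goto([g[0],g[1],.22],a-np.pi/2);goto([g[0],g[1],.142],a-np.pi/2)
E
```

```text
[0.58374551 0.20552284 0.093     ] [0.50297342 0.22624452 0.093     ] 0.08338775688996418 2.8904634696435445
[0.5207844  0.22167521]
offset [-0.3934 -0.2677  0.0836] ang [-0.001  0.    -0.189] mm rows 9.663558367848625 0.9914561313840368
offset [-0.3934 -0.2677  0.1616] ang [-0.001  0.    -0.189] mm rows 10.050655704183727 0.9914561313840368
```

>>> {"fn": "drive_tool", "kwargs": {"deltas": [{"gripper":100,"offset":[-0.197,-0.134,0.0],"angular":[0,0,-0.189]},{"gripper":100,"offset":[-0.197,-0.134,0.0],"angular":[0,0,-0.189]},{"gripper":100,"offset":[-0.197,-0.134,0.0],"angular":[0,0,-0.189]},{"gripper":100,"offset":[-0.197,-0.134,0.0],"angular":[0,0,-0.189]},{"gripper":100,"offset":[-0.197,-0.134,0.0],"angular":[0,0,-0.189]}], "grip_force": 30}}

```text
t: 0.7
eef_pos: [0.3939, 0.4184, 0.3039]
tool_rot: [0.0, 0.127, 0.992, -0.0]
contact_force: [0.5, 0.3, 0.5]
gripper_width: 0.612
grasp_force: 0.0
```

```bash
python3 - <<'E'
from h import *
print(pose()[0]['eef_pos'],pose()[0]['gripper_width'])
goto([.5208,.2217,.22],2.8905-np.pi/2)
E
```

```text
[0.3938714  0.41836977 0.3038948 ] 0.6116493216580715
offset [-0.1722 -0.1584  0.0841] ang [-0.001  0.001 -0.004] mm rows 4.973055654168633 0.02083093167464247
```

>>> {"fn": "drive_tool", "kwargs": {"deltas": [{"gripper":100,"offset":[-0.172,-0.158,0.084],"angular":[0,0,0]},{"gripper":100,"offset":[-0.172,-0.158,0.084],"angular":[0,0,0]},{"gripper":100,"offset":[-0.172,-0.158,0.084],"angular":[0,0,0]},{"gripper":100,"offset":[-0.172,-0.158,0.084],"angular":[0,0,0]},{"gripper":100,"offset":[-0.172,-0.158,0.084],"angular":[0,0,0]}]}}

```text
t: 1.2
eef_pos: [0.5201, 0.224, 0.2193]
tool_rot: [0.0, 0.125, 0.992, 0.0]
contact_force: [0.6, -0.3, 0.3]
gripper_width: 0.606
grasp_force: 0.0
```

>>> {"fn": "drive_tool", "kwargs": {"deltas": [{"gripper":100,"offset":[0,0,0.04],"angular":[0,0,0]},{"gripper":100,"offset":[0,0,0.078],"angular":[0,0,0]},{"gripper":100,"offset":[0,0,0.078],"angular":[0,0,0]},{"gripper":100,"offset":[0,0,0.078],"angular":[0,0,0]}]}}

```text
t: 1.6
eef_pos: [0.5192, 0.226, 0.142]
tool_rot: [-0.001, 0.125, 0.992, -0.0]
contact_force: [0.5, 0.2, 1.0]
gripper_width: 0.608
grasp_force: 0.0
```

```bash
python3 - <<'E'
from h import *
goto([.5208,.2217,.142],2.8905-np.pi/2);o=pose()[0];print(o['contact_force'],o['gripper_width'])
im=optics.read_camera("scene");cv2.imwrite("pics/s2.png",cv2.resize(im[100:250,220:400],None,fx=4,fy=4))
E
```

```text
offset [-0.0027 -0.0037  0.    ] ang [-0.001 -0.001  0.   ] mm rows 0.09140285299655442 0.008962445143038483
[0.46044417 0.17989479 1.02870914] 0.6083585091831476
```

View pics/s2.png

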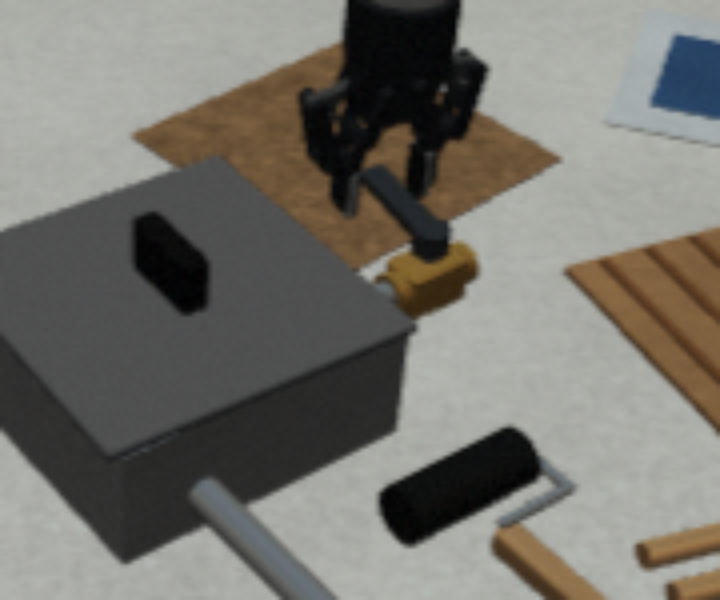

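The fingers straddle the lever at crop (390,195), near its end. Closing now.

>>> {"fn": "drive_tool", "kwargs": {"deltas": [{"gripper":255,"offset":[-0.003,-0.004,0.0],"angular":[0,0,0]},{"gripper":255,"offset":[-0.003,-0.004,0.0],"angular":[0,0,0]},{"gripper":255,"offset":[-0.003,-0.004,0.0],"angular":[0,0,0]},{"gripper":255,"offset":[-0.003,-0.004,0.0],"angular":[0,0,0]},{"gripper":255,"offset":[-0.003,-0.004,0.0],"angular":[0,0,0]}], "grip_force": 30}}

```text
t: 2.15
eef_pos: [0.5226, 0.2224, 0.1439]
tool_rot: [0.002, 0.125, 0.992, 0.001]
contact_force: [-0.1, 1.3, 7.4]
gripper_width: 0.23
grasp_force: 29.0
```

```bash
cat >> h.py <<'E'
def arc(axis,total,n,parts=5):
    """turn hand about vertical axis by total (world z), n rows, in tool units from now"""
    o,e,r=pose();d=e-np.array([*axis,e[2]])
    for i in range(1,n+1):
        q=R.from_rotvec([0,0,total*i/n]);p=np.array([*axis,e[2]])+q.apply(d)
        print(i,np.round(r.inv().apply(p-e),3),np.round((r.inv()*q*r).as_rotvec()/(np.pi/4),3))
E
python3 - <<'E'
from h import *
o,e,r=pose();print(e,o['gripper_width'],o['contact_force'],o['grasp_force'])
d=e[:2]-[.5837,.2055];print(np.linalg.norm(d),np.arctan2(d[1],d[0]),r.as_matrix()[:,1])
arc([.5837,.2055],-.55,5)
E
```

```text
[0.52258237 0.2224467  0.14390646] 0.22995626870090785 [-0.07580087  1.33383479  7.42836437] 29.006004631519318
0.06342361858771389 2.871107949182401 [0.24785175 0.96879212 0.00336817]
1 [-0.001  0.007  0.   ] [ 0.   -0.    0.14]
2 [-0.002  0.014  0.   ] [ 0.001 -0.001  0.28 ]
3 [-0.004  0.02   0.   ] [ 0.001 -0.001  0.42 ]
4 [-0.007  0.027  0.   ] [ 0.002 -0.002  0.56 ]
5 [-0.01   0.033  0.   ] [ 0.002 -0.002  0.7  ]
```

>>> {"fn": "drive_tool", "kwargs": {"deltas": [{"gripper":255,"offset":[-0.001,0.007,0],"angular":[0,0,0.14]},{"gripper":255,"offset":[-0.002,0.014,0],"angular":[0,0,0.28]},{"gripper":255,"offset":[-0.004,0.02,0],"angular":[0,0,0.42]},{"gripper":255,"offset":[-0.007,0.027,0],"angular":[0,0,0.56]},{"gripper":255,"offset":[-0.01,0.033,0],"angular":[0,0,0.7]}]}}

```text
t: 2.65
eef_pos: [0.5392, 0.2524, 0.1438]
tool_rot: [-0.0, 0.391, 0.92, 0.001]
contact_force: [-2.7, 0.5, 10.6]
gripper_width: 0.23
grasp_force: 28.9
```

>>> {"fn": "drive_tool", "kwargs": {"deltas": [{"gripper":255,"offset":[-0.001,0.007,0],"angular":[0,0,0.14]},{"gripper":255,"offset":[-0.002,0.014,0],"angular":[0,0,0.28]},{"gripper":255,"offset":[-0.004,0.02,0],"angular":[0,0,0.42]},{"gripper":255,"offset":[-0.007,0.027,0],"angular":[0,0,0.56]},{"gripper":255,"offset":[-0.007,0.027,0],"angular":[0,0,0.56]}]}}

```text
t: 3.15
eef_pos: [0.5633, 0.2674, 0.1438]
tool_rot: [-0.001, 0.582, 0.813, 0.002]
contact_force: [-5.5, 4.4, 11.9]
gripper_width: 0.227
grasp_force: 29.2
```

```bash
python3 - <<'E'
from h import *
o,e,r=pose();print(e,o['gripper_width'],o['contact_force'],o['grasp_force'])
d=e[:2]-[.5837,.2055];print(np.linalg.norm(d),np.arctan2(d[1],d[0]),r.as_matrix()[:,1],r.as_matrix()[:,0])
arc([.5837,.2055],-.5,5)
E
```

```text
[0.56333025 0.26738095 0.1437795 ] 0.22745077579167963 [-5.50125933  4.44834331 11.92062724] 29.249079823493958
0.06514735759096338 1.888800964740474 [0.9467166  0.32206569 0.00116966] [-0.32206781  0.94671002  0.00353075]
1 [-0.     0.007  0.   ] [-0.    -0.     0.127]
2 [-0.001  0.013  0.   ] [-0.001 -0.     0.255]
3 [-0.003  0.019  0.   ] [-0.001 -0.     0.382]
4 [-0.005  0.025  0.   ] [-0.002 -0.001  0.509]
5 [-0.008  0.031  0.   ] [-0.002 -0.001  0.637]
```

>>> {"fn": "drive_tool", "kwargs": {"deltas": [{"gripper":255,"offset":[0,0.007,0],"angular":[0,0,0.127]},{"gripper":255,"offset":[-0.001,0.013,0],"angular":[0,0,0.255]},{"gripper":255,"offset":[-0.003,0.019,0],"angular":[0,0,0.382]},{"gripper":255,"offset":[-0.005,0.025,0],"angular":[0,0,0.509]},{"gripper":255,"offset":[-0.006,0.028,0],"angular":[0,0,0.56]}]}}

```text
t: 3.65
eef_pos: [0.5894, 0.2705, 0.1435]
tool_rot: [-0.003, 0.745, 0.667, -0.001]
contact_force: [-19.3, 2.1, 22.2]
gripper_width: 0.228
grasp_force: 32.9
```

>>> {"fn": "drive_tool", "kwargs": {"deltas": [{"gripper":255,"offset":[0,0.002,0],"angular":[0,0,0.03]},{"gripper":255,"offset":[0,0.003,0],"angular":[0,0,0.05]}]}}

```text
t: 3.85
eef_pos: [0.59, 0.2704, 0.1433]
tool_rot: [-0.005, 0.756, 0.654, -0.003]
contact_force: [-22.9, 1.8, 24.6]
gripper_width: 0.227
grasp_force: 44.1
```

```bash
python3 - <<'E'
from h import *
o,e,r=pose();print(e,o['gripper_width'],o['contact_force'],o['torque'],o['grasp_force'])
d=e[:2]-[.5837,.2055];x=r.as_matrix()[:,0];print(np.linalg.norm(d),np.arctan2(d[1],d[0]),np.arctan2(x[1],x[0]))
E
```

```text
[0.58995622 0.27044278 0.14334283] 0.2266332901751487 [-22.85628739   1.78958584  24.62430957] [0.24142045 4.57224476 1.17147557] 44.100678521208465
0.06524342681695632 1.474758325240386 1.4267251807618224
```

>>> {"fn": "drive_tool", "kwargs": {"deltas": [{"gripper":255,"offset":[0,-0.002,0],"angular":[0,0,-0.05]},{"gripper":100,"offset":[0,-0.002,0],"angular":[0,0,-0.05]},{"gripper":80,"offset":[0,-0.002,0],"angular":[0,0,-0.05]},{"gripper":80,"offset":[0,-0.002,-0.05],"angular":[0,0,-0.05]},{"gripper":80,"offset":[0,-0.002,-0.1],"angular":[0,0,-0.05]}]}}

```text
t: 4.35
eef_pos: [0.5922, 0.2671, 0.2416]
tool_rot: [0.0, 0.745, 0.667, -0.002]
contact_force: [1.0, 0.4, 0.4]
gripper_width: 0.686
grasp_force: 0.0
```

```bash
python3 - <<'E'
from h import *
yaw=-.11
goto([.527,.0212,.22],yaw+np.pi/2)
# lid + lever from scene
crop("scene","s3.png",300,200,580,380,4)
E
```

```text
offset [-0.2516 -0.0375  0.0224] ang [0.    0.005 1.999] mm rows 5.106296496620916 10.470244970314937
s3.png origin(raw) 192 128 scale 4
```

View pics/s3.png

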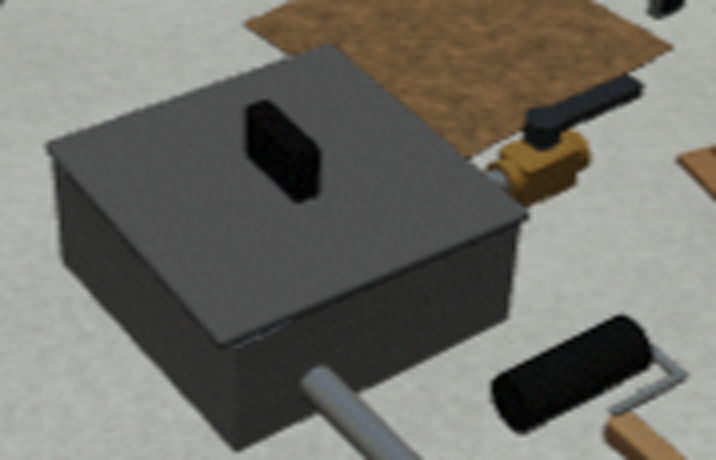

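>>> {"fn": "drive_tool", "kwargs": {"deltas": [{"gripper":60,"offset":[-0.126,-0.019,0],"angular":[0,0,-0.95]},{"gripper":60,"offset":[-0.126,-0.019,0],"angular":[0,0,-0.95]},{"gripper":60,"offset":[-0.126,-0.019,0],"angular":[0,0,-0.95]},{"gripper":60,"offset":[-0.126,-0.019,0],"angular":[0,0,-0.95]},{"gripper":60,"offset":[-0.126,-0.019,0],"angular":[0,0,-0.95]}]}}

```text
t: 4.9
eef_pos: [0.5603, 0.1427, 0.2421]
tool_rot: [0.0, 0.449, 0.893, 0.0]
contact_force: [0.0, 0.6, -0.6]
gripper_width: 0.765
grasp_force: 0.0
```

```bash
python3 - <<'E'
from h import *
print(pose()[1])
goto([.527,.0212,.22],-.11+np.pi/2)
E
```

```text
[0.56027623 0.14272249 0.24210306]
offset [-0.0777 -0.0992  0.0221] ang [ 0.000e+00  1.000e-03 -1.047e+00] mm rows 2.5584032340109055 5.484316411633315
```

>>> {"fn": "drive_tool", "kwargs": {"deltas": [{"gripper":60,"offset":[-0.078,-0.099,0],"angular":[0,0,-1.047]},{"gripper":60,"offset":[-0.078,-0.099,0],"angular":[0,0,-1.047]},{"gripper":60,"offset":[-0.078,-0.099,0],"angular":[0,0,-1.047]},{"gripper":60,"offset":[-0.078,-0.099,0],"angular":[0,0,-1.047]},{"gripper":60,"offset":[-0.078,-0.099,0],"angular":[0,0,-1.047]}]}}

```text
out of range: a turn must lie within [-1, 1]
```

```bash
python3 - <<'E'
from h import *
print(pose()[1])
goto([.527,.0212,.178],-.11+np.pi/2)
E
```

```text
[0.56027623 0.14272249 0.24210306]
offset [-0.0777 -0.0992  0.0641] ang [ 0.000e+00  1.000e-03 -1.047e+00] mm rows 2.8273114012744935 5.484316411633315
```

>>> {"fn": "drive_tool", "kwargs": {"deltas": [{"gripper":60,"offset":[-0.078,-0.099,0],"angular":[0,0,-1.0]},{"gripper":60,"offset":[-0.078,-0.099,0],"angular":[0,0,-1.0]},{"gripper":60,"offset":[-0.078,-0.099,0],"angular":[0,0,-1.0]},{"gripper":60,"offset":[-0.078,-0.099,0],"angular":[0,0,-1.0]},{"gripper":60,"offset":[-0.078,-0.099,0],"angular":[0,0,-1.0]}]}}

```text
t: 5.4
eef_pos: [0.5268, 0.0211, 0.242]
tool_rot: [0.0, 0.091, 0.996, -0.0]
contact_force: [0.8, -0.6, -0.2]
gripper_width: 0.764
grasp_force: 0.0
```

```bash
python3 - <<'E'
from h import *
print(pose()[1])
goto([.527,.0212,.180],-.11+np.pi/2)
E
```

```text
[0.52675143 0.02112574 0.24200051]
offset [-0.0002  0.0001  0.062 ] ang [-0.     0.001 -0.092] mm rows 1.2400209606428862 0.4834756326558499
```

>>> {"fn": "drive_tool", "kwargs": {"deltas": [{"gripper":60,"offset":[0,0,0.03],"angular":[0,0,-0.09]},{"gripper":60,"offset":[0,0,0.062],"angular":[0,0,-0.09]},{"gripper":60,"offset":[0,0,0.062],"angular":[0,0,-0.09]},{"gripper":255,"offset":[0,0,0.062],"angular":[0,0,-0.09]},{"gripper":255,"offset":[0,0,0.062],"angular":[0,0,-0.09]}], "grip_force": 70}}

```text
t: 5.9
eef_pos: [0.5278, 0.023, 0.1813]
tool_rot: [0.001, 0.057, 0.998, 0.0]
contact_force: [-0.6, -0.9, -0.4]
gripper_width: 0.433
grasp_force: 0.0
```

>>> {"fn": "drive_tool", "kwargs": {"deltas": [{"gripper":255,"offset":[0,0,0],"angular":[0,0,0]},{"gripper":255,"offset":[0,0,0],"angular":[0,0,0]},{"gripper":255,"offset":[0,0,0],"angular":[0,0,0]}]}}

```text
t: 6.2
eef_pos: [0.5278, 0.0232, 0.1815]
tool_rot: [0.001, 0.057, 0.998, 0.0]
contact_force: [-0.7, 0.1, 6.6]
gripper_width: 0.219
grasp_force: 69.8
```

```bash
python3 - <<'E'
from h import *
o=pose()[0];print(pose()[1],o['gripper_width'],o['contact_force'],pose()[2].as_matrix()[:,1])
goto([.379,.332,.20],-.0+np.pi/2)
E
```

```text
[0.52783589 0.02316474 0.18151708] 0.21944794368464948 [-0.73804778  0.06548159  6.61044604] [1.13831334e-01 9.93499705e-01 8.74188768e-04]
offset [ 0.183   0.2899 -0.0187] ang [ 0.001  0.004 -0.145] mm rows 6.866526244209504 0.7611717691452153
```

>>> {"fn": "drive_tool", "kwargs": {"deltas": [{"gripper":255,"offset":[0,0,-0.01],"angular":[0,0,0]},{"gripper":255,"offset":[0,0,-0.025],"angular":[0,0,0]},{"gripper":255,"offset":[0,0,-0.025],"angular":[0,0,0]}]}}

```text
t: 6.5
eef_pos: [0.5276, 0.0232, 0.2068]
tool_rot: [0.001, 0.057, 0.998, 0.0]
contact_force: [0.7, -0.1, -3.2]
gripper_width: 0.223
grasp_force: 69.0
```

>>> {"fn": "drive_tool", "kwargs": {"deltas": [{"gripper":255,"offset":[0.01,0.016,0],"angular":[0,0,0]},{"gripper":255,"offset":[0.03,0.048,0],"angular":[0,0,0]},{"gripper":255,"offset":[0.053,0.084,0],"angular":[0,0,0]},{"gripper":255,"offset":[0.076,0.12,0],"angular":[0,0,0]},{"gripper":255,"offset":[0.099,0.157,0],"angular":[0,0,0]}]}}

```text
t: 7.0
eef_pos: [0.4451, 0.1913, 0.2046]
tool_rot: [-0.0, 0.057, 0.998, -0.0]
contact_force: [0.7, 0.9, -4.3]
gripper_width: 0.222
grasp_force: 69.0
```

>>> {"fn": "drive_tool", "kwargs": {"deltas": [{"gripper":255,"offset":[0.023,0.036,0],"angular":[0,0,0]},{"gripper":255,"offset":[0.046,0.073,0],"angular":[0,0,0]},{"gripper":255,"offset":[0.066,0.104,0],"angular":[0,0,0]},{"gripper":255,"offset":[0.084,0.133,0],"angular":[0,0,0]},{"gripper":255,"offset":[0.084,0.133,0],"angular":[0,0,0]}]}}

```text
t: 7.5
eef_pos: [0.3748, 0.3372, 0.2047]
tool_rot: [-0.001, 0.053, 0.999, 0.001]
contact_force: [0.6, 0.5, -3.7]
gripper_width: 0.221
grasp_force: 69.2
```

```bash
python3 - <<'E'
from h import *
o=pose()[0];print(pose()[1],o['gripper_width'],o['contact_force'],o['torque'],pose()[2].as_matrix()[:,1])
goto([.379,.332,.097],-.114+np.pi/2)
im=optics.read_camera("scene");cv2.imwrite("pics/s4.png",cv2.resize(im[30:280,130:430],None,fx=2.4,fy=2.4))
E
```

```text
[0.37483144 0.33722798 0.20471443] 0.22149361415069008 [ 0.61560992  0.52186607 -3.74719902] [0.00798248 0.00690014 0.01230672] [0.10549626 0.99441641 0.00255655]
offset [-0.0048 -0.005   0.1077] ang [ 0.003 -0.002  0.011] mm rows 2.1584352931076114 0.05864986198871154
```

View pics/s4.png

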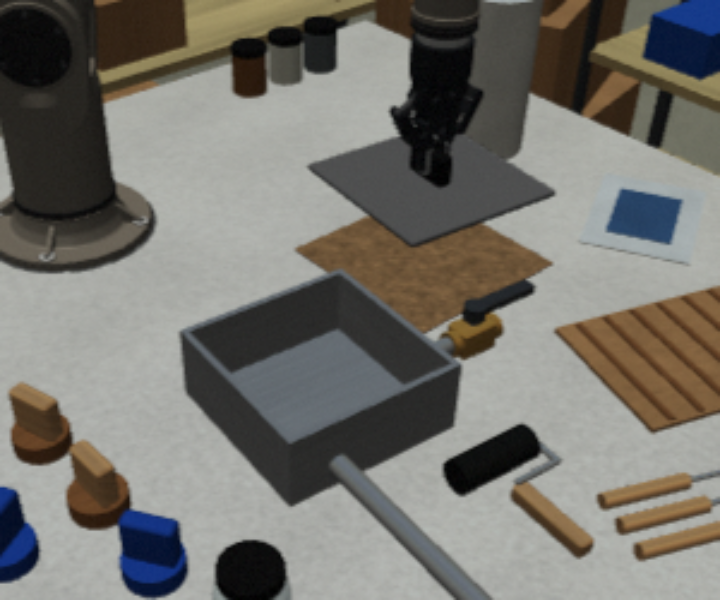

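The lid is level in the grip at crop (430,180), over the mat. The box is empty.

>>> {"fn": "drive_tool", "kwargs": {"deltas": [{"gripper":255,"offset":[-0.004,-0.004,0.03],"angular":[0,0,0]},{"gripper":255,"offset":[-0.004,-0.004,0.06],"angular":[0,0,0]},{"gripper":255,"offset":[-0.004,-0.004,0.09],"angular":[0,0,0]},{"gripper":255,"offset":[-0.004,-0.004,0.105],"angular":[0,0,0]},{"gripper":255,"offset":[-0.004,-0.004,0.108],"angular":[0,0,0]}]}}

```text
t: 8.05
eef_pos: [0.381, 0.3254, 0.0955]
tool_rot: [-0.001, 0.058, 0.998, -0.002]
contact_force: [-8.2, -7.3, 18.9]
gripper_width: 0.225
grasp_force: 72.3
```

```bash
python3 - <<'E'
from h import *
o=pose()[0];print(pose()[1],o['gripper_width'],o['contact_force'],pose()[2].as_matrix()[:,1])
E
```

```text
[0.38099621 0.32535565 0.09551611] 0.22517182889406828 [-8.24186038 -7.34668042 18.8976243 ] [ 0.11536026  0.99331458 -0.00426034]
```

>>> {"fn": "drive_tool", "kwargs": {"deltas": [{"gripper":60,"offset":[0,0,-0.001],"angular":[0,0,0]},{"gripper":60,"offset":[0,0,-0.001],"angular":[0,0,0]},{"gripper":60,"offset":[0,0,-0.001],"angular":[0,0,0]},{"gripper":60,"offset":[0,0,-0.05],"angular":[0,0,0]},{"gripper":60,"offset":[0,0,-0.1],"angular":[0,0,0]}]}}

```text
t: 8.55
eef_pos: [0.3811, 0.327, 0.1974]
tool_rot: [-0.001, 0.057, 0.998, -0.001]
contact_force: [0.6, 1.5, 0.5]
gripper_width: 0.765
grasp_force: 0.0
```

>>> {"fn": "drive_tool", "kwargs": {"deltas": [{"gripper":60,"offset":[0.0,-0.05,-0.05],"angular":[0,0,0]},{"gripper":60,"offset":[0.0,-0.1,-0.1],"angular":[0,0,0]},{"gripper":60,"offset":[0.0,-0.15,-0.1],"angular":[0,0,0]},{"gripper":60,"offset":[0.0,-0.2,-0.1],"angular":[0,0,0]},{"gripper":60,"offset":[0.0,-0.25,-0.1],"angular":[0,0,0]}]}}

```text
t: 9.05
eef_pos: [0.357, 0.1105, 0.2968]
tool_rot: [0.002, 0.057, 0.998, 0.002]
contact_force: [0.8, -0.5, 0.5]
gripper_width: 0.768
grasp_force: 0.0
```

```bash
python3 - <<'E'
from h import *
im=optics.read_camera("top");print(pose()[1])
cv2.imwrite("pics/t2.png",cv2.resize(im[110:310,60:390],None,fx=2.4,fy=2.4,interpolation=cv2.INTER_CUBIC))
E
```

```text
[0.3552171  0.10287169 0.29584336]
```

View pics/t2.png

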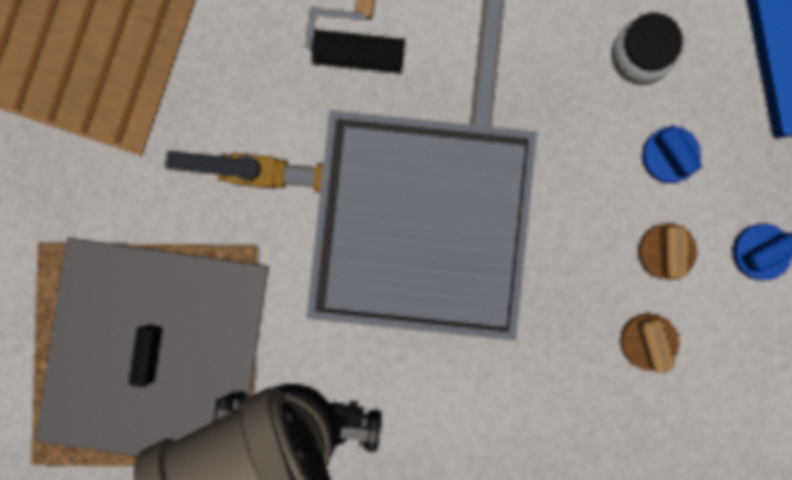

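The lid lies on the mat (knob at crop (146,355)) and the open box's rim corners are clear. The valve is open. Stamp B was knocked and is now at crop (650,342). Stamp A is still at (668,251).

```bash
python3 - <<'E'
from h import *
f=lambda u,v,z:ray("top",60+(u+.5)/2.4-.5,110+(v+.5)/2.4-.5,z,1)
c=np.array([f(u,v,.09) for u,v in[(332,112),(536,132),(516,338),(309,318)]]);print(c,c.mean(0))
x=(c[0]-c[3]+c[1]-c[2]);print("yaw",np.arctan2(x[1],x[0]))
l=np.array([f(u,v,.012) for u,v in[(69,238),(268,266)]]);print("lid yaw",np.arctan2(*(l[0]-l[1])[:2]),f(148,326,.052),f(143,384,.052))
for n,b,h,e in(("A",(668,251),(677,251),[(676,226),(677,277)]),("B",(650,342),(657,344),[(651,319),(664,369)])):
    E=[f(*q,.074) for q in e];d=E[0]-E[1];print(n,f(*b,.024),f(*h,.074),"handle ang",np.arctan2(d[1],d[0]))
E
```

```text
[[ 0.64551375  0.11943666  0.09      ]
 [ 0.62883941 -0.09527488  0.09      ]
 [ 0.41308449 -0.07841637  0.09      ]
 [ 0.42924225  0.13783929  0.09      ]] [0.52916997 0.02089618 0.09      ]
yaw -0.08143751300037363
lid yaw 0.11823187006664386 [0.41441412 0.31709703 0.052     ] [0.35207589 0.32044967 0.052     ]
A [ 0.50723329 -0.24781983  0.024     ] [ 0.50723246 -0.2479098   0.074     ] handle ang 0.03283618554848721
B [ 0.40652002 -0.22934274  0.024     ] [ 0.4086679  -0.22810932  0.074     ] handle ang 0.269607438267382
```

```bash
python3 - <<'E'
from h import *
goto([.507,-.248,.2],.02+np.pi/2)
E
```

```text
offset [-0.1931 -0.3299  0.0959] ang [-0.   -0.   -0.18] mm rows 7.882510858330507 0.9413560847088868
```

>>> {"fn": "drive_tool", "kwargs": {"deltas": [{"gripper":100,"offset":[-0.097,-0.165,0],"angular":[0,0,-0.18]},{"gripper":100,"offset":[-0.097,-0.165,0],"angular":[0,0,-0.18]},{"gripper":100,"offset":[-0.097,-0.165,0],"angular":[0,0,-0.18]},{"gripper":100,"offset":[-0.097,-0.165,0],"angular":[0,0,-0.18]},{"gripper":100,"offset":[-0.193,-0.33,0],"angular":[0,0,-0.18]}]}}

```text
t: 9.6
eef_pos: [0.4543, -0.1088, 0.296]
tool_rot: [0.001, -0.014, 1.0, 0.0]
contact_force: [1.2, 0.0, -0.1]
gripper_width: 0.609
grasp_force: 0.0
```

```bash
python3 - <<'E'
from h import *
print(pose()[1]);goto([.507,-.248,.2],.02+np.pi/2)
E
```

```text
[ 0.45427925 -0.10875081  0.29598097]
offset [-0.0486 -0.1407  0.096 ] ang [0.001 0.003 0.01 ] mm rows 3.54300227069065 0.055463560131437176
```

>>> {"fn": "drive_tool", "kwargs": {"deltas": [{"gripper":100,"offset":[-0.049,-0.141,0.096],"angular":[0,0,0.01]},{"gripper":100,"offset":[-0.049,-0.141,0.096],"angular":[0,0,0.01]},{"gripper":100,"offset":[-0.049,-0.141,0.096],"angular":[0,0,0.01]},{"gripper":100,"offset":[-0.049,-0.141,0.096],"angular":[0,0,0.01]},{"gripper":100,"offset":[-0.049,-0.141,0.096],"angular":[0,0,0.01]}]}}

```text
t: 10.1
eef_pos: [0.5059, -0.2497, 0.1976]
tool_rot: [-0.001, -0.008, 1.0, -0.001]
contact_force: [0.1, -0.1, 0.3]
gripper_width: 0.609
grasp_force: 0.0
```

```bash
python3 - <<'E'
from h import *
print(pose()[1]);goto([.507,-.248,.108],.02+np.pi/2)
im=optics.read_camera("scene");cv2.imwrite("pics/s5.png",cv2.resize(im[150:300,90:270],None,fx=4,fy=4))
E
```

```text
[ 0.50592206 -0.24971573  0.19755051]
offset [-0.0013  0.0019  0.0895] ang [-0.002 -0.003 -0.006] mm rows 1.7914686104480506 0.037272213279282394
```

View pics/s5.png

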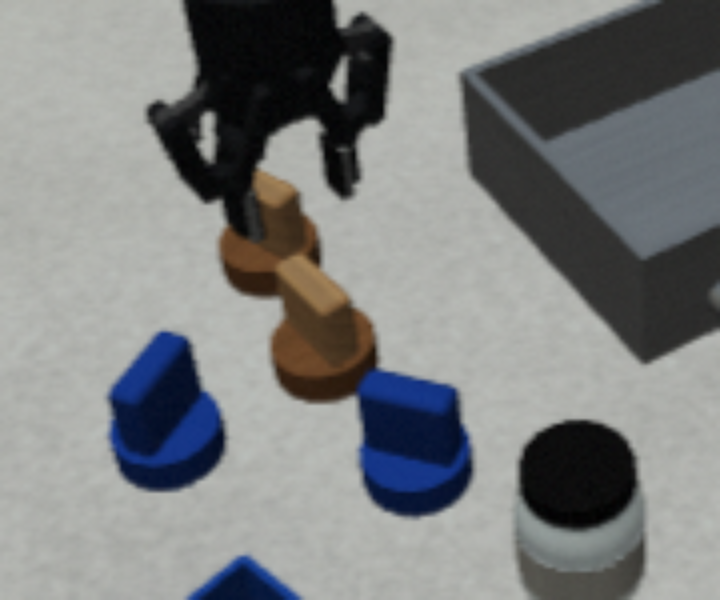

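The hand is above stamp A (crop (320,320)), and stamp B stands clear at (270,230). Descending to grip.

>>> {"fn": "drive_tool", "kwargs": {"deltas": [{"gripper":100,"offset":[-0.001,0.002,0.045],"angular":[0,0,0]},{"gripper":100,"offset":[-0.001,0.002,0.09],"angular":[0,0,0]},{"gripper":100,"offset":[-0.001,0.002,0.09],"angular":[0,0,0]},{"gripper":255,"offset":[-0.001,0.002,0.09],"angular":[0,0,0]},{"gripper":255,"offset":[-0.001,0.002,0.09],"angular":[0,0,0]}], "grip_force": 50}}

```text
t: 10.65
eef_pos: [0.5088, -0.2449, 0.1118]
tool_rot: [0.002, -0.01, 1.0, -0.001]
contact_force: [0.1, -1.2, 0.6]
gripper_width: 0.278
grasp_force: 0.5
```

>>> {"fn": "drive_tool", "kwargs": {"deltas": [{"gripper":255,"offset":[0,0,0],"angular":[0,0,0]},{"gripper":255,"offset":[0,0,0],"angular":[0,0,0]},{"gripper":255,"offset":[0,0,0],"angular":[0,0,0]},{"gripper":255,"offset":[0,0,-0.05],"angular":[0,0,0]},{"gripper":255,"offset":[0,0,-0.1],"angular":[0,0,0]}]}}

```text
t: 11.15
eef_pos: [0.5067, -0.244, 0.2103]
tool_rot: [-0.001, -0.01, 1.0, 0.0]
contact_force: [0.7, 0.4, -0.1]
gripper_width: 0.247
grasp_force: 49.8
```

>>> {"fn": "drive_tool", "kwargs": {"deltas": [{"gripper":255,"offset":[0,0,-0.02],"angular":[0,0,0]},{"gripper":255,"offset":[0,0,-0.02],"angular":[0,0,0]}]}}

```text
t: 11.35
eef_pos: [0.5092, -0.2453, 0.2336]
tool_rot: [0.004, -0.01, 1.0, -0.001]
contact_force: [-0.4, -0.4, -1.0]
gripper_width: 0.251
grasp_force: 50.1
```

```bash
python3 - <<'E'
from h import *
o=pose()[0];print(pose()[1],o['gripper_width'],o['contact_force'],o['grasp_force']);goto([.574,.017,.23],-.08+np.pi/2)
E
```

```text
[ 0.50921218 -0.24530771  0.23358672] 0.2508966672228428 [-0.378283   -0.42511191 -1.04793713] 50.124560594558716
offset [-0.0698  0.261   0.0037] ang [-0.002  0.011  0.127] mm rows 5.404282089950697 0.6650405064220718
```

>>> {"fn": "drive_tool", "kwargs": {"deltas": [{"gripper":255,"offset":[-0.011,0.04,0],"angular":[0,0,0.127]},{"gripper":255,"offset":[-0.022,0.085,0],"angular":[0,0,0.127]},{"gripper":255,"offset":[-0.034,0.128,0],"angular":[0,0,0.127]},{"gripper":255,"offset":[-0.046,0.172,0],"angular":[0,0,0.127]},{"gripper":255,"offset":[-0.057,0.215,0],"angular":[0,0,0.127]}]}}

```text
t: 11.85
eef_pos: [0.5598, -0.0261, 0.2285]
tool_rot: [-0.0, 0.04, 0.999, 0.0]
contact_force: [0.6, -1.1, -0.9]
gripper_width: 0.253
grasp_force: 50.0
```

```bash
python3 - <<'E'
from h import *
o=pose()[0];print(pose()[1],o['gripper_width'],o['contact_force'],o['grasp_force']);goto([.574,.017,.13],-.08+np.pi/2)
E
```

```text
[ 0.55982556 -0.02608612  0.2285152 ] 0.2526553535508655 [ 0.62580823 -1.06068568 -0.93927846] 50.03931105136871
offset [-0.0108  0.044   0.0985] ang [ 0.001 -0.001  0.   ] mm rows 2.169107868368938 0.006657262346352571
```

>>> {"fn": "drive_tool", "kwargs": {"deltas": [{"gripper":255,"offset":[-0.011,0.044,0],"angular":[0,0,0]},{"gripper":255,"offset":[-0.011,0.044,0],"angular":[0,0,0]},{"gripper":255,"offset":[-0.011,0.044,0.04],"angular":[0,0,0]},{"gripper":255,"offset":[-0.011,0.044,0.08],"angular":[0,0,0]},{"gripper":255,"offset":[-0.011,0.044,0.1],"angular":[0,0,0]}]}}

```text
t: 12.35
eef_pos: [0.5723, 0.015, 0.1255]
tool_rot: [-0.003, 0.04, 0.999, -0.0]
contact_force: [-0.6, -0.3, -2.2]
gripper_width: 0.256
grasp_force: 49.9
```

>>> {"fn": "drive_tool", "kwargs": {"deltas": [{"gripper":255,"offset":[0,0,0.005],"angular":[0,0,0]},{"gripper":255,"offset":[0,0,0.007],"angular":[0,0,0]}]}}

```text
t: 12.55
eef_pos: [0.5743, 0.0144, 0.1216]
tool_rot: [-0.001, 0.04, 0.999, -0.0]
contact_force: [-0.3, -0.6, -1.8]
gripper_width: 0.25
grasp_force: 49.9
```

```bash
python3 - <<'E'
from h import *
o=pose()[0];print(pose()[1],o['gripper_width'],o['contact_force'],o['grasp_force'])
im=optics.read_camera("scene");cv2.imwrite("pics/s6.png",cv2.resize(im[100:280,90:340],None,fx=3,fy=3))
E
```

```text
[0.57432733 0.01441753 0.12155199] 0.24962843060615322 [-0.31357894 -0.58489177 -1.76868907] 49.86347436904907
```

>>> {"fn": "drive_tool", "kwargs": {"deltas": [{"gripper":255,"offset":[0,0,0.002],"angular":[0,0,0]},{"gripper":255,"offset":[0,0,0.003],"angular":[0,0,0]},{"gripper":255,"offset":[0,0,0.003],"angular":[0,0,0]}]}}

```text
t: 12.9
eef_pos: [0.5753, 0.0147, 0.1199]
tool_rot: [0.001, 0.04, 0.999, 0.0]
contact_force: [0.4, 0.3, 0.1]
gripper_width: 0.253
grasp_force: 50.4
```

>>> {"fn": "drive_tool", "kwargs": {"deltas": [{"gripper":110,"offset":[0,0,0],"angular":[0,0,0]},{"gripper":110,"offset":[0,0,0],"angular":[0,0,0]},{"gripper":110,"offset":[0,0,0],"angular":[0,0,0]},{"gripper":110,"offset":[0,0,-0.05],"angular":[0,0,0]},{"gripper":110,"offset":[0,0,-0.1],"angular":[0,0,0]}]}}

```text
t: 13.4
eef_pos: [0.5737, 0.0146, 0.2189]
tool_rot: [-0.002, 0.04, 0.999, -0.001]
contact_force: [1.6, 1.5, 1.0]
gripper_width: 0.567
grasp_force: 0.0
```

```bash
python3 - <<'E'
from h import *
o=pose()[0];print(pose()[1],o['gripper_width'],o['contact_force'])
goto([.4075,-.2285,.2],.27+np.pi/2)
E
```

```text
[0.5737109  0.01458588 0.21892744] 0.56670102248424 [1.63211958 1.47022058 1.04808037]
offset [ 0.1461 -0.2556  0.0199] ang [-0.001 -0.005 -0.446] mm rows 5.901696574696896 2.336897331063396
```

>>> {"fn": "drive_tool", "kwargs": {"deltas": [{"gripper":100,"offset":[0.146,-0.256,0],"angular":[0,0,-0.446]},{"gripper":100,"offset":[0.146,-0.256,0],"angular":[0,0,-0.446]},{"gripper":100,"offset":[0.146,-0.256,0],"angular":[0,0,-0.446]},{"gripper":100,"offset":[0.146,-0.256,0],"angular":[0,0,-0.446]},{"gripper":100,"offset":[0.146,-0.256,0],"angular":[0,0,-0.446]}]}}

```text
t: 13.9
eef_pos: [0.4325, -0.1933, 0.2193]
tool_rot: [0.0, -0.135, 0.991, 0.0]
contact_force: [1.1, -0.4, 0.1]
gripper_width: 0.612
grasp_force: 0.0
```

```bash
python3 - <<'E'
from h import *
print(pose()[1]);goto([.4075,-.2285,.19],.27+np.pi/2)
im=optics.read_camera("scene");cv2.imwrite("pics/s7.png",cv2.resize(im[130:330,90:340],None,fx=3,fy=3))
E
```

```text
[ 0.43251391 -0.19327827  0.21929312]
offset [ 0.0335 -0.0273  0.0293] ang [-0.     0.001  0.   ] mm rows 1.0439066719134695 0.006139429301502448
```

View pics/s7.png

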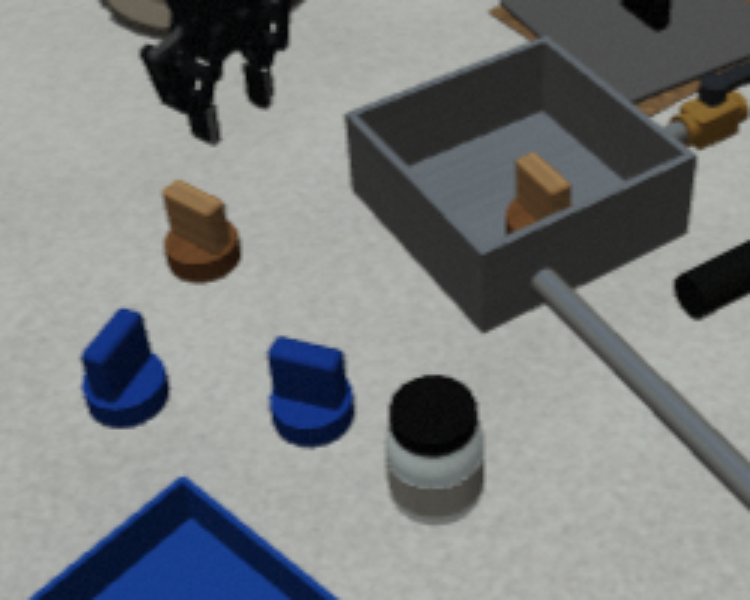

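Stamp A stands upright in the box (crop (540,190)). Stamp B is on the bench, with its handle top at crop (194,198).

```bash
python3 - <<'E'
from h import *
f=lambda u,v,z:ray("scene",90+(u+.5)/3-.5,130+(v+.5)/3-.5,z,1)
print(f(194,198,.074)); d=f(215,206,.074)-f(173,190,.074);print(d,np.arctan2(d[1],d[0]))
im=optics.read_camera("top");
cv2.imwrite("pics/t3.png",cv2.resize(im[180:290,280:390],None,fx=5,fy=5,interpolation=cv2.INTER_CUBIC))
E
```

```text
[ 0.40854087 -0.22989884  0.074     ]
[0.04023951 0.01742945 0.        ] 0.4087472381846753
```

View pics/t3.png

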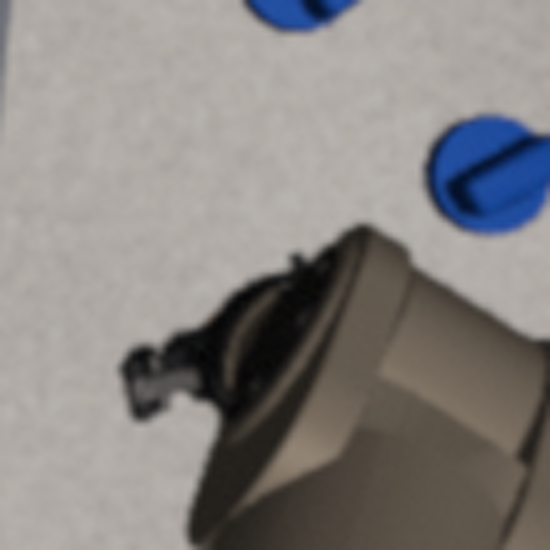

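The arm hides stamp B in the top view, but the scene view gives (0.408,-0.230), which agrees with the earlier estimate.

>>> {"fn": "drive_tool", "kwargs": {"deltas": [{"gripper":100,"offset":[0.033,-0.028,0.03],"angular":[0,0,0.0]},{"gripper":100,"offset":[0.033,-0.028,0.03],"angular":[0,0,0.0]},{"gripper":100,"offset":[0.033,-0.028,0.06],"angular":[0,0,0.0]},{"gripper":100,"offset":[0.033,-0.028,0.109],"angular":[0,0,0.0]},{"gripper":100,"offset":[0.033,-0.028,0.109],"angular":[0,0,0.0]}]}}

```text
t: 14.5
eef_pos: [0.4067, -0.2258, 0.1055]
tool_rot: [-0.005, -0.135, 0.991, 0.002]
contact_force: [-0.2, 0.7, -0.1]
gripper_width: 0.61
grasp_force: 0.0
```

>>> {"fn": "drive_tool", "kwargs": {"deltas": [{"gripper":255,"offset":[0,0,0],"angular":[0,0,0]},{"gripper":255,"offset":[0,0,0],"angular":[0,0,0]},{"gripper":255,"offset":[0,0,0],"angular":[0,0,0]},{"gripper":255,"offset":[0,0,0],"angular":[0,0,0]},{"gripper":255,"offset":[0,0,0],"angular":[0,0,0]}]}}

```text
t: 15.0
eef_pos: [0.4109, -0.228, 0.1121]
tool_rot: [0.002, -0.135, 0.991, -0.001]
contact_force: [-1.3, -0.1, 10.0]
gripper_width: 0.248
grasp_force: 50.6
```

>>> {"fn": "drive_tool", "kwargs": {"deltas": [{"gripper":255,"offset":[0,0,-0.04],"angular":[0,0,0]},{"gripper":255,"offset":[0,0,-0.08],"angular":[0,0,0]},{"gripper":255,"offset":[0,0,-0.12],"angular":[0,0,0]},{"gripper":255,"offset":[0,0,-0.12],"angular":[0,0,0]}]}}

```text
t: 15.4
eef_pos: [0.4119, -0.229, 0.2352]
tool_rot: [0.005, -0.134, 0.991, -0.002]
contact_force: [0.5, -0.3, -1.9]
gripper_width: 0.248
grasp_force: 49.4
```

```bash
python3 - <<'E'
from h import *
o=pose()[0];print(pose()[1],o['gripper_width'],o['contact_force'],o['grasp_force']);goto([.484,.025,.23],-.08+np.pi/2)
E
```

```text
[ 0.41187434 -0.22900083  0.2352034 ] 0.2482458494883188 [ 0.51563335 -0.33587722 -1.88266296] 49.35021758079529
offset [-0.1371  0.2256  0.0055] ang [-0.003  0.013  0.445] mm rows 5.28187884819175 2.333096838260899
```

>>> {"fn": "drive_tool", "kwargs": {"deltas": [{"gripper":255,"offset":[-0.023,0.038,0],"angular":[0,0,0.09]},{"gripper":255,"offset":[-0.046,0.075,0],"angular":[0,0,0.18]},{"gripper":255,"offset":[-0.07,0.115,0],"angular":[0,0,0.27]},{"gripper":255,"offset":[-0.09,0.15,0],"angular":[0,0,0.36]},{"gripper":255,"offset":[-0.11,0.184,0],"angular":[0,0,0.445]}]}}

```text
t: 15.9
eef_pos: [0.4662, -0.0189, 0.23]
tool_rot: [0.0, 0.041, 0.999, 0.0]
contact_force: [0.7, 0.3, -1.3]
gripper_width: 0.252
grasp_force: 49.4
```

```bash
python3 - <<'E'
from h import *
o=pose()[0];print(pose()[1],o['gripper_width'],o['contact_force'],o['grasp_force']);goto([.484,.025,.125],-.08+np.pi/2)
E
```

```text
[ 0.4661523 -0.0188851  0.2300045] 0.25249715780199755 [ 0.66693362  0.28471441 -1.27608524] 49.3711656332016
offset [-0.0142  0.0451  0.1051] ang [ 0.001  0.    -0.002] mm rows 2.303943326712141 0.012874026940161144
```

>>> {"fn": "drive_tool", "kwargs": {"deltas": [{"gripper":255,"offset":[-0.014,0.045,0],"angular":[0,0,0]},{"gripper":255,"offset":[-0.014,0.045,0],"angular":[0,0,0]},{"gripper":255,"offset":[-0.014,0.045,0.04],"angular":[0,0,0]},{"gripper":255,"offset":[-0.014,0.045,0.08],"angular":[0,0,0]},{"gripper":255,"offset":[-0.014,0.045,0.104],"angular":[0,0,0]}]}}

```text
t: 16.4
eef_pos: [0.4824, 0.0229, 0.1237]
tool_rot: [-0.001, 0.039, 0.999, -0.0]
contact_force: [-0.5, 0.2, -2.2]
gripper_width: 0.251
grasp_force: 49.4
```

>>> {"fn": "drive_tool", "kwargs": {"deltas": [{"gripper":255,"offset":[0,0,0.003],"angular":[0,0,0]},{"gripper":255,"offset":[0,0,0.005],"angular":[0,0,0]},{"gripper":255,"offset":[0,0,0.005],"angular":[0,0,0]}]}}

```text
t: 16.7
eef_pos: [0.4846, 0.0227, 0.122]
tool_rot: [0.001, 0.04, 0.999, 0.0]
contact_force: [0.2, -0.1, -1.8]
gripper_width: 0.252
grasp_force: 49.5
```

```bash
python3 - <<'E'
from h import *
o=pose()[0];print(pose()[1],o['gripper_width'],o['contact_force'],o['grasp_force'])
E
```

```text
[0.48463612 0.0226761  0.12200315] 0.25165551034663575 [ 0.17710337 -0.06323468 -1.83726411] 49.499074816703796
```

>>> {"fn": "drive_tool", "kwargs": {"deltas": [{"gripper":255,"offset":[0,0,0.002],"angular":[0,0,0]},{"gripper":255,"offset":[0,0,0.003],"angular":[0,0,0]},{"gripper":255,"offset":[0,0,0.003],"angular":[0,0,0]}]}}

```text
t: 17.0
eef_pos: [0.485, 0.0229, 0.1201]
tool_rot: [0.001, 0.04, 0.999, 0.001]
contact_force: [-4.1, 0.6, 16.1]
gripper_width: 0.254
grasp_force: 51.6
```

>>> {"fn": "drive_tool", "kwargs": {"deltas": [{"gripper":110,"offset":[0,0,0],"angular":[0,0,0]},{"gripper":110,"offset":[0,0,0],"angular":[0,0,0]},{"gripper":110,"offset":[0,0,0],"angular":[0,0,0]},{"gripper":110,"offset":[0,0,-0.05],"angular":[0,0,0]},{"gripper":110,"offset":[0,0,-0.1],"angular":[0,0,0]}]}}

```text
t: 17.5
eef_pos: [0.483, 0.0225, 0.218]
tool_rot: [-0.002, 0.04, 0.999, -0.001]
contact_force: [2.2, 1.6, 0.9]
gripper_width: 0.566
grasp_force: 0.0
```

```bash
python3 - <<'E'
from h import *
print(pose()[1])
goto([.381,.327,.24],-.118+np.pi/2)
E
```

```text
[0.48300677 0.02245225 0.21800353]
offset [ 0.126   0.2954 -0.0223] ang [-0.003 -0.005  0.049] mm rows 6.438588608913426 0.25684369760565584
```

>>> {"fn": "drive_tool", "kwargs": {"deltas": [{"gripper":60,"offset":[0.09,0.21,0],"angular":[0,0,0.049]},{"gripper":60,"offset":[0.09,0.21,0],"angular":[0,0,0.049]},{"gripper":60,"offset":[0.09,0.21,0],"angular":[0,0,0.049]},{"gripper":60,"offset":[0.09,0.21,0],"angular":[0,0,0.049]},{"gripper":60,"offset":[0.09,0.21,0],"angular":[0,0,0.049]}]}}

```text
t: 18.0
eef_pos: [0.4092, 0.2432, 0.2181]
tool_rot: [-0.0, 0.057, 0.998, 0.001]
contact_force: [0.7, 0.1, 0.1]
gripper_width: 0.766
grasp_force: 0.0
```

```bash
python3 - <<'E'
from h import *
print(pose()[1])
goto([.381,.325,.14],-.116+np.pi/2)
im=optics.read_camera("scene");cv2.imwrite("pics/s8.png",cv2.resize(im[70:270,190:390],None,fx=3,fy=3,interpolation=cv2.INTER_CUBIC))
E
```

```text
[0.40915156 0.24323008 0.218105  ]
offset [0.0372 0.078  0.0782] ang [ 0.002 -0.     0.003] mm rows 2.330598411141363 0.019849785780657672
```

View pics/s8.png

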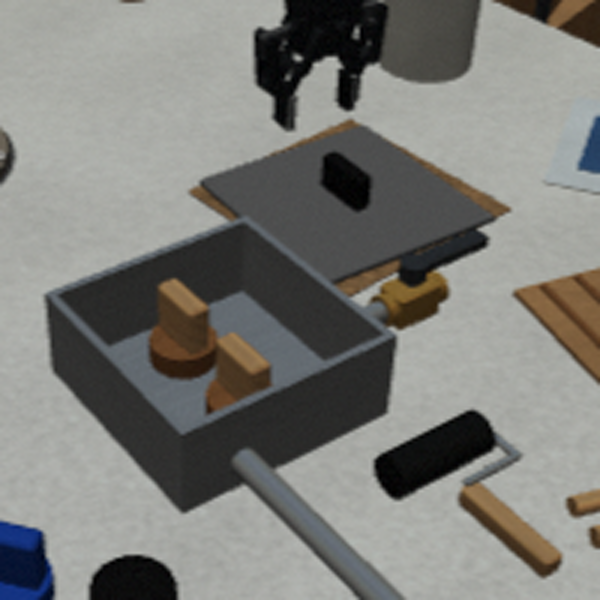

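Both stamps stand upright in the box (crop (185,325) and (240,370)). The lid is flat on the mat with its knob at (345,180).

>>> {"fn": "drive_tool", "kwargs": {"deltas": [{"gripper":60,"offset":[0.02,0.04,0.0],"angular":[0,0,0]},{"gripper":60,"offset":[0.037,0.077,0.0],"angular":[0,0,0]},{"gripper":60,"offset":[0.037,0.077,0.04],"angular":[0,0,0]},{"gripper":60,"offset":[0.037,0.077,0.08],"angular":[0,0,0]},{"gripper":60,"offset":[0.037,0.077,0.12],"angular":[0,0,0]}], "grip_force": 70}}

```text
t: 18.55
eef_pos: [0.3832, 0.3205, 0.0968]
tool_rot: [0.0, 0.058, 0.998, 0.0]
contact_force: [-0.3, 0.6, -0.1]
gripper_width: 0.764
grasp_force: 0.0
```

```bash
python3 - <<'E'
from h import *
print(pose()[1],pose()[0]['contact_force'])
goto([.381,.325,.0965],-.116+np.pi/2)
E
```

```text
[0.38320169 0.3205486  0.09683574] [-0.31969588  0.63300731 -0.11494144]
offset [0.0027 0.0042 0.0003] ang [ 0.001  0.001 -0.001] mm rows 0.09954914644406247 0.009126865552642126
```

>>> {"fn": "drive_tool", "kwargs": {"deltas": [{"gripper":255,"offset":[0.002,0.003,0.0],"angular":[0,0,0]},{"gripper":255,"offset":[0.002,0.003,0],"angular":[0,0,0]},{"gripper":255,"offset":[0.002,0.003,0],"angular":[0,0,0]},{"gripper":255,"offset":[0.002,0.003,0],"angular":[0,0,0]},{"gripper":255,"offset":[0.002,0.003,0],"angular":[0,0,0]}]}}

```text
t: 19.05
eef_pos: [0.3827, 0.3241, 0.1002]
tool_rot: [0.001, 0.059, 0.998, 0.002]
contact_force: [-0.8, -0.6, 9.1]
gripper_width: 0.221
grasp_force: 70.0
```

>>> {"fn": "drive_tool", "kwargs": {"deltas": [{"gripper":255,"offset":[0,0,-0.03],"angular":[0,0,0]},{"gripper":255,"offset":[0,0,-0.06],"angular":[0,0,0]},{"gripper":255,"offset":[0,0,-0.09],"angular":[0,0,0]},{"gripper":255,"offset":[0,0,-0.115],"angular":[0,0,0]},{"gripper":255,"offset":[0,0,-0.115],"angular":[0,0,0]}]}}

```text
t: 19.55
eef_pos: [0.3829, 0.3244, 0.2166]
tool_rot: [0.002, 0.059, 0.998, 0.003]
contact_force: [0.4, 0.5, -4.4]
gripper_width: 0.221
grasp_force: 70.0
```

```bash
python3 - <<'E'
from h import *
o=pose()[0];print(pose()[1],o['gripper_width'],o['contact_force'],o['torque'],pose()[2].as_matrix()[:,1])
goto([.528,.0228,.21],-.1+np.pi/2)
# lid outline in top view vs hand: measure lid corners via gray mask
im=optics.read_camera("top");cv2.imwrite("pics/t4.png",cv2.resize(im[150:340,50:350],None,fx=2.6,fy=2.6,interpolation=cv2.INTER_CUBIC))
E
```

```text
[0.38292832 0.32435141 0.21657368] 0.22115633718596725 [ 0.42211289  0.50639567 -4.36460056] [ 0.02739245 -0.08408353  0.00785013] [0.11782689 0.99301188 0.00664993]
offset [-0.1796 -0.2824  0.0053] ang [ 0.008  0.004 -0.023] mm rows 6.69394522195225 0.1305623707889097
```

View pics/t4.png

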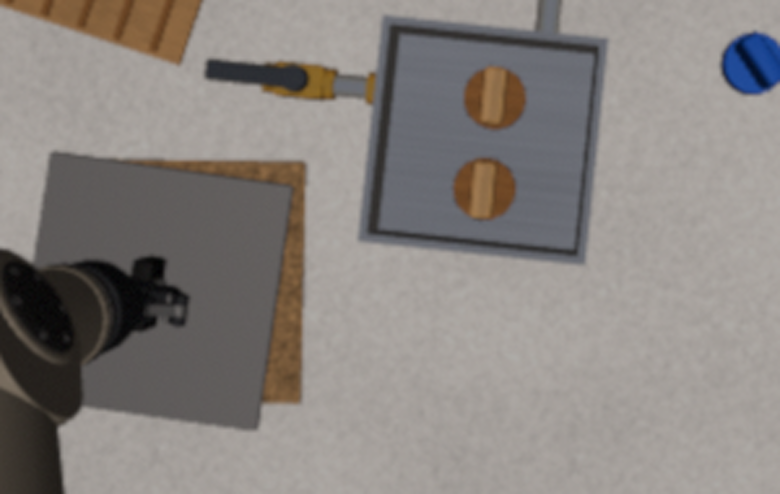

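Both stamps are upright. The lid is held with visible corners at (52,153), (293,186) and (258,430). The box rim corners are at (386,16), (607,40), (584,263) and (360,241).

```bash
python3 - <<'E'
from h import *
f=lambda u,v,z:ray("top",50+(u+.5)/2.6-.5,150+(v+.5)/2.6-.5,z,1)
A,B,C=[f(u,v,.128) for u,v in[(52,153),(293,186),(258,430)]]
ctr=(A+C)/2;print("lid c",ctr,"sides",np.linalg.norm(A-B),np.linalg.norm(B-C),"yaw",np.arctan2(*(B-C)[1::-1]),np.arctan2(*(A-B)[:2]))
c=np.array([f(u,v,.09) for u,v in[(386,16),(607,40),(584,263),(360,241)]])
x=c[0]-c[3]+c[1]-c[2];y=c[0]-c[1]+c[3]-c[2];print("box",c.mean(0),np.arctan2(x[1],x[0]),np.arctan2(y[0],y[1]))
e=pose()[1];print("lid-TCP",ctr-e)
E
```

```text
lid c [0.38114592 0.32268097 0.128     ] sides 0.2275410651929292 0.22728415336308777 yaw -0.11382981558809865 0.1145039399922933
box [0.528966   0.02119357 0.09      ] -0.08636087866955731 0.08205334583076784
lid-TCP [-0.00084282 -0.00119379 -0.08664651]
```

```bash
python3 - <<'E'
from h import *
goto([.530,.0224,.2166],-.088+np.pi/2)
E
```

```text
offset [-0.1824 -0.282  -0.0028] ang [ 0.005  0.002 -0.038] mm rows 6.717088093656917 0.2000153726520109
```

>>> {"fn": "drive_tool", "kwargs": {"deltas": [{"gripper":255,"offset":[-0.013,-0.02,0],"angular":[0.005,0.002,-0.038]},{"gripper":255,"offset":[-0.036,-0.056,0],"angular":[0.005,0.002,-0.038]},{"gripper":255,"offset":[-0.059,-0.092,0],"angular":[0.005,0.002,-0.038]},{"gripper":255,"offset":[-0.082,-0.127,0],"angular":[0.005,0.002,-0.038]},{"gripper":255,"offset":[-0.105,-0.163,0],"angular":[0.005,0.002,-0.038]}]}}

```text
t: 20.1
eef_pos: [0.4662, 0.1474, 0.2117]
tool_rot: [-0.002, 0.044, 0.999, -0.002]
contact_force: [0.6, 0.2, -4.2]
gripper_width: 0.222
grasp_force: 69.9
```

```bash
python3 - <<'E'
from h import *
print(pose()[1],pose()[0]['contact_force'],pose()[0]['gripper_width']);goto([.530,.0224,.2166],-.088+np.pi/2)
E
```

```text
[0.46617914 0.14736309 0.21166843] [ 0.63769782  0.16951552 -4.20548141] 0.22188340930794845
offset [-0.0745 -0.1189 -0.0046] ang [-0.006 -0.004  0.001] mm rows 2.808073881501907 0.040100141930236866
```

>>> {"fn": "drive_tool", "kwargs": {"deltas": [{"gripper":255,"offset":[-0.023,-0.037,-0.004],"angular":[0,0,0]},{"gripper":255,"offset":[-0.046,-0.073,-0.004],"angular":[0,0,0]},{"gripper":255,"offset":[-0.065,-0.103,-0.004],"angular":[0,0,0]},{"gripper":255,"offset":[-0.0745,-0.119,-0.004],"angular":[0,0,0]},{"gripper":255,"offset":[-0.0745,-0.119,-0.004],"angular":[0,0,0]}]}}

```text
t: 20.6
eef_pos: [0.5304, 0.0202, 0.2161]
tool_rot: [-0.001, 0.047, 0.999, -0.003]
contact_force: [-0.6, -0.4, -4.5]
gripper_width: 0.219
grasp_force: 69.9
```

```bash
python3 - <<'E'
from h import *
print(pose()[1],pose()[0]['contact_force'],pose()[0]['gripper_width'],pose()[2].as_matrix()[:,1:]);goto([.530,.0224,.188],-.088+np.pi/2)
E
```

```text
[0.53044459 0.02024826 0.21614312] [-0.56155958 -0.4440068  -4.48662792] 0.2193784281523133 [[ 0.09344483 -0.00296603]
 [ 0.99560528 -0.00592928]
 [-0.00618052 -0.99997802]]
offset [0.0006 0.0023 0.0281] ang [-0.008 -0.003 -0.007] mm rows 0.5645751650291865 0.05784464559944079
```

>>> {"fn": "drive_tool", "kwargs": {"deltas": [{"gripper":255,"offset":[0.0,0.002,0.01],"angular":[-0.008,-0.003,-0.007]},{"gripper":255,"offset":[0.0,0.002,0.02],"angular":[-0.008,-0.003,-0.007]},{"gripper":255,"offset":[0.0,0.002,0.027],"angular":[-0.008,-0.003,-0.007]},{"gripper":255,"offset":[0.0,0.002,0.03],"angular":[-0.008,-0.003,-0.007]},{"gripper":255,"offset":[0.0,0.002,0.031],"angular":[-0.008,-0.003,-0.007]}]}}

```text
t: 21.1
eef_pos: [0.5295, 0.0268, 0.1862]
tool_rot: [-0.001, 0.041, 0.999, 0.002]
contact_force: [-9.1, 1.5, 13.5]
gripper_width: 0.219
grasp_force: 72.4
```

```bash
python3 - <<'E'
from h import *
print(pose()[1],pose()[0]['contact_force'],pose()[2].as_matrix()[:,1:])
E
```

```text
[0.5295239  0.02681667 0.18617837] [-9.11531414  1.54920369 13.45275142] [[ 0.08106885 -0.00220545]
 [ 0.99670344  0.00336763]
 [ 0.00317776 -0.9999919 ]]
```

>>> {"fn": "drive_tool", "kwargs": {"deltas": [{"gripper":60,"offset":[0,0,-0.001],"angular":[0,0,0]},{"gripper":60,"offset":[0,0,-0.001],"angular":[0,0,0]},{"gripper":60,"offset":[0,0,-0.001],"angular":[0,0,0]},{"gripper":60,"offset":[0,0,-0.05],"angular":[0,0,0]},{"gripper":60,"offset":[0,0,-0.09],"angular":[0,0,0]}]}}

```text
t: 21.6
eef_pos: [0.5304, 0.0254, 0.2773]
tool_rot: [-0.0, 0.042, 0.999, 0.001]
contact_force: [1.3, 0.4, -0.3]
gripper_width: 0.767
grasp_force: 0.0
```

```bash
python3 - <<'E'
from h import *
o,e,r=pose();print(e,o['contact_force'])
# open lever grasp at angle 1.475 r .065
g=[.5837+.065*np.cos(1.475),.2055+.065*np.sin(1.475)]
goto([*g,.24],1.475-np.pi/2);print(o['q'])
E
```

```text
[0.53039365 0.02538628 0.27734501] [ 1.28123602  0.41083411 -0.29069975]
offset [-0.039   0.2489  0.0376] ang [ 1.000e-03  1.000e-03 -1.984e+00] mm rows 5.0940134285980925 10.392163933029435
[-0.69143023  0.30922714  0.64568718  1.9602903  -0.22946873  0.94416755
  1.55496612]
```

>>> {"fn": "drive_tool", "kwargs": {"deltas": [{"gripper":100,"offset":[-0.019,0.125,0],"angular":[0,0,0.95]},{"gripper":100,"offset":[-0.019,0.125,0],"angular":[0,0,0.95]},{"gripper":100,"offset":[-0.019,0.125,0],"angular":[0,0,0.95]},{"gripper":100,"offset":[-0.019,0.125,0],"angular":[0,0,0.95]},{"gripper":100,"offset":[-0.019,0.125,0],"angular":[0,0,0.95]}]}}

```text
t: 22.1
eef_pos: [0.5599, 0.1502, 0.2766]
tool_rot: [0.0, 0.404, 0.915, 0.001]
contact_force: [0.4, -0.2, 0.2]
gripper_width: 0.61
grasp_force: 0.0
```

```bash
python3 - <<'E'
from h import *
o,e,r=pose();print(e,o['q'])
goto([.5899,.2702,.24],1.475-np.pi/2)
E
```

```text
[0.55990838 0.15023493 0.27659548] [-0.95548828  0.43371695  0.77552488  1.85663445 -0.36073807  0.99440406
  0.7124991 ]
offset [0.0685 0.1029 0.0369] ang [ 0.003 -0.002  1.063] mm rows 2.579173887695425 5.566286702751019
```

>>> {"fn": "drive_tool", "kwargs": {"deltas": [{"gripper":100,"offset":[0.068,0.103,0],"angular":[0,0,1.0]},{"gripper":100,"offset":[0.068,0.103,0],"angular":[0,0,1.0]},{"gripper":100,"offset":[0.068,0.103,0],"angular":[0,0,1.0]},{"gripper":100,"offset":[0.068,0.103,0],"angular":[0,0,1.0]},{"gripper":100,"offset":[0.068,0.103,0],"angular":[0,0,1.0]}]}}

```text
t: 22.6
eef_pos: [0.5897, 0.27, 0.2767]
tool_rot: [-0.0, 0.711, 0.703, 0.001]
contact_force: [-0.7, -1.0, -0.9]
gripper_width: 0.61
grasp_force: 0.0
```

```bash
python3 - <<'E'
from h import *
o,e,r=pose();print(e)
goto([.5899,.2702,.143],1.475-np.pi/2)
# lid check from top: mask-free crop
im=optics.read_camera("top");cv2.imwrite("pics/t5.png",cv2.resize(im[130:270,90:310],None,fx=3.6,fy=3.6,interpolation=cv2.INTER_CUBIC))
E
```

```text
[0.5896951  0.26997324 0.27668076]
offset [-0.      0.      0.1337] ang [ 0.002 -0.003  0.107] mm rows 2.673622174901649 0.5631051218214156
```

View pics/t5.png

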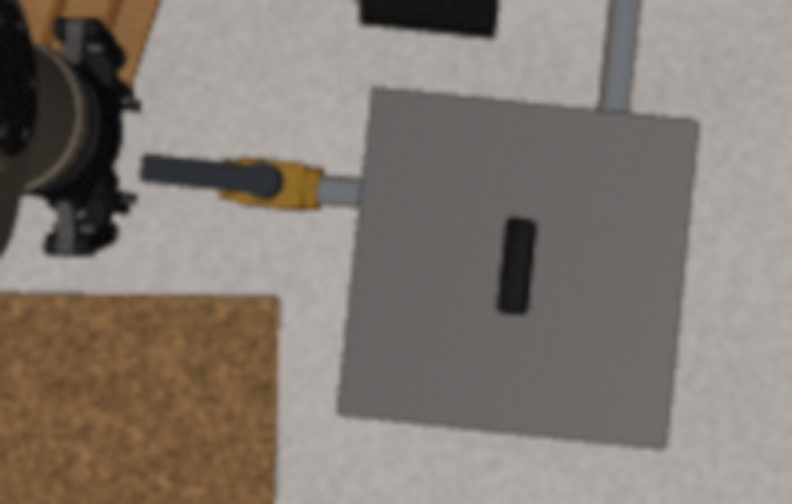

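The lid covers the box, with corners at (373,88), (698,121), (667,448) and (339,413). The lever points along the pipe, from (262,180) to (145,167).

```bash
python3 - <<'E'
from h import *
f=lambda u,v,z:ray("top",90+(u+.5)/3.6-.5,130+(v+.5)/3.6-.5,z,1)
c=np.array([f(u,v,.098) for u,v in[(373,88),(698,121),(667,448),(339,413)]])
x=c[0]-c[3]+c[1]-c[2];print(c.mean(0),np.arctan2(x[1],x[0]))
p,t=f(262,180,.093),f(145,167,.093);d=t-p;print(p,t,np.arctan2(d[1],d[0]))
E
```

```text
[0.52769834 0.02599065 0.098     ] -0.07663193578728325
[0.58462369 0.20701514 0.093     ] [0.59201898 0.28900189 0.093     ] 1.4808387513064454
```

>>> {"fn": "drive_tool", "kwargs": {"deltas": [{"gripper":100,"offset":[0,0,0.04],"angular":[0,0,0.107]},{"gripper":100,"offset":[0,0,0.08],"angular":[0,0,0.107]},{"gripper":100,"offset":[0,0,0.12],"angular":[0,0,0.107]},{"gripper":100,"offset":[0,0,0.1335],"angular":[0,0,0.107]},{"gripper":100,"offset":[0,0,0.1335],"angular":[0,0,0.107]}], "grip_force": 30}}

```text
t: 23.15
eef_pos: [0.589, 0.2684, 0.142]
tool_rot: [-0.001, 0.738, 0.674, -0.0]
contact_force: [-0.3, 0.3, -0.5]
gripper_width: 0.609
grasp_force: 0.0
```

>>> {"fn": "drive_tool", "kwargs": {"deltas": [{"gripper":255,"offset":[0,0,0],"angular":[0,0,0]},{"gripper":255,"offset":[0,0,0],"angular":[0,0,0]},{"gripper":255,"offset":[0,0,0],"angular":[0,0,0]},{"gripper":255,"offset":[0,0,0],"angular":[0,0,0]},{"gripper":255,"offset":[0,0,0],"angular":[0,0,0]}]}}

```text
t: 23.65
eef_pos: [0.5887, 0.2692, 0.1457]
tool_rot: [-0.002, 0.738, 0.674, 0.001]
contact_force: [-9.1, -0.1, 10.9]
gripper_width: 0.229
grasp_force: 32.4
```

```bash
python3 - <<'E'
from h import *
o,e,r=pose();print(e,o['gripper_width'],o['contact_force'])
d=e[:2]-[.5837,.2055];x=r.as_matrix()[:,0];print(np.linalg.norm(d),np.arctan2(d[1],d[0]),np.arctan2(x[1],x[0]))
arc([.5837,.2055],.6,5)
E
```

```text
[0.58867391 0.26922145 0.14565858] 0.22867993924113328 [-9.0514629  -0.09361857 10.92413428]
0.06391527697356726 1.4928971401522038 1.4801819353625492
1 [-0.001 -0.008  0.   ] [ 0.001 -0.    -0.153]
2 [-0.002 -0.015  0.   ] [ 0.001 -0.001 -0.306]
3 [-0.004 -0.022  0.   ] [ 0.002 -0.001 -0.458]
4 [-0.008 -0.029  0.   ] [ 0.003 -0.001 -0.611]
5 [-0.012 -0.036  0.   ] [ 0.003 -0.002 -0.764]
```

>>> {"fn": "drive_tool", "kwargs": {"deltas": [{"gripper":255,"offset":[-0.001,-0.008,0],"angular":[0,0,-0.153]},{"gripper":255,"offset":[-0.002,-0.015,0],"angular":[0,0,-0.306]},{"gripper":255,"offset":[-0.004,-0.022,0],"angular":[0,0,-0.458]},{"gripper":255,"offset":[-0.008,-0.029,0],"angular":[0,0,-0.611]},{"gripper":255,"offset":[-0.012,-0.036,0],"angular":[0,0,-0.764]}]}}

```text
t: 24.15
eef_pos: [0.5533, 0.2615, 0.1458]
tool_rot: [-0.0, 0.504, 0.864, 0.003]
contact_force: [-0.3, 2.1, 2.5]
gripper_width: 0.225
grasp_force: 31.4
```

>>> {"fn": "drive_tool", "kwargs": {"deltas": [{"gripper":255,"offset":[-0.001,-0.008,0],"angular":[0,0,-0.153]},{"gripper":255,"offset":[-0.002,-0.015,0],"angular":[0,0,-0.306]},{"gripper":255,"offset":[-0.004,-0.022,0],"angular":[0,0,-0.458]},{"gripper":255,"offset":[-0.008,-0.029,0],"angular":[0,0,-0.611]},{"gripper":255,"offset":[-0.012,-0.036,0],"angular":[0,0,-0.764]}]}}

```text
t: 24.65
eef_pos: [0.5282, 0.2348, 0.1458]
tool_rot: [0.001, 0.226, 0.974, 0.004]
contact_force: [1.2, 6.2, 0.1]
gripper_width: 0.228
grasp_force: 31.2
```

```bash
python3 - <<'E'
from h import *
o,e,r=pose();print(e,o['gripper_width'],o['contact_force'])
d=e[:2]-[.5837,.2055];x=r.as_matrix()[:,0];print(np.linalg.norm(d),np.arctan2(d[1],d[0]),np.arctan2(x[1],x[0]))
arc([.5837,.2055],3.07-np.arctan2(d[1],d[0]),4)
E
```

```text
[0.52821984 0.23484445 0.14583607] 0.2284516951582466 [1.22887252 6.23146179 0.11263912]
0.06276261199850112 2.655079214411693 2.686452693347758
1 [-0.    -0.007 -0.   ] [-0.     0.001 -0.132]
2 [-0.001 -0.013 -0.   ] [-0.     0.002 -0.264]
3 [-0.002 -0.019 -0.   ] [-0.     0.003 -0.396]
4 [-0.005 -0.025 -0.   ] [-0.     0.005 -0.528]
```

>>> {"fn": "drive_tool", "kwargs": {"deltas": [{"gripper":255,"offset":[0,-0.007,0],"angular":[0,0,-0.132]},{"gripper":255,"offset":[-0.001,-0.013,0],"angular":[0,0,-0.264]},{"gripper":255,"offset":[-0.002,-0.019,0],"angular":[0,0,-0.396]},{"gripper":255,"offset":[-0.005,-0.025,0],"angular":[0,0,-0.5]},{"gripper":255,"offset":[-0.005,-0.025,0],"angular":[0,0,-0.5]}]}}

```text
t: 25.15
eef_pos: [0.5224, 0.2128, 0.1458]
tool_rot: [0.003, 0.033, 0.999, 0.006]
contact_force: [1.3, 12.8, -2.9]
gripper_width: 0.225
grasp_force: 31.7
```

>>> {"fn": "drive_tool", "kwargs": {"deltas": [{"gripper":255,"offset":[0,-0.002,0],"angular":[0,0,-0.02]},{"gripper":255,"offset":[0,-0.003,0],"angular":[0,0,-0.02]}]}}

```text
t: 25.35
eef_pos: [0.5223, 0.2123, 0.1459]
tool_rot: [0.004, 0.025, 1.0, 0.007]
contact_force: [1.8, 21.1, -5.9]
gripper_width: 0.226
grasp_force: 34.3
```

```bash
python3 - <<'E'
from h import *
o,e,r=pose();print(e,o['gripper_width'],o['contact_force'])
d=e[:2]-[.5837,.2055];x=r.as_matrix()[:,0];print(np.linalg.norm(d),np.arctan2(d[1],d[0]),np.arctan2(x[1],x[0]))
E
```

```text
[0.52231351 0.21234181 0.14591265] 0.2260966650092697 [ 1.75480968 21.06959193 -5.87717478]
0.0617665923622676 3.0305960326981842 3.090845392817207
```

>>> {"fn": "drive_tool", "kwargs": {"deltas": [{"gripper":255,"offset":[0,0.001,0],"angular":[0,0,0.0]},{"gripper":110,"offset":[0,0.001,0],"angular":[0,0,0.0]},{"gripper":90,"offset":[0,0.001,0],"angular":[0,0,0.0]},{"gripper":90,"offset":[0,0.001,-0.04],"angular":[0,0,0.0]},{"gripper":90,"offset":[0,0.001,-0.08],"angular":[0,0,0.0]}]}}

```text
t: 25.85
eef_pos: [0.5201, 0.2038, 0.2241]
tool_rot: [-0.0, 0.028, 1.0, 0.0]
contact_force: [0.5, 0.9, 0.7]
gripper_width: 0.646
grasp_force: 0.0
```

>>> {"fn": "drive_tool", "kwargs": {"deltas": [{"gripper":90,"offset":[0.02,0.04,-0.02],"angular":[0,0,0]},{"gripper":90,"offset":[0.03,0.08,-0.03],"angular":[0,0,0]},{"gripper":90,"offset":[0.03,0.12,-0.03],"angular":[0,0,0]},{"gripper":90,"offset":[0.03,0.16,-0.03],"angular":[0,0,0]},{"gripper":90,"offset":[0.03,0.16,-0.03],"angular":[0,0,0]}]}}

```text
t: 26.35
eef_pos: [0.4979, 0.3728, 0.2543]
tool_rot: [0.001, 0.024, 1.0, 0.003]
contact_force: [-0.8, -0.1, -0.4]
gripper_width: 0.645
grasp_force: 0.0
```

```bash
python3 - <<'E'
from h import *
o=pose()[0];print(o['eef_pos'],o['contact_force'])
im=optics.read_camera("top");cv2.imwrite("pics/t6.png",cv2.resize(im[130:270,90:310],None,fx=3.6,fy=3.6,interpolation=cv2.INTER_CUBIC))
E
```

```text
[0.4979152  0.37275185 0.25427714] [-0.80518629 -0.1426786  -0.41057161]
```

View pics/t6.png

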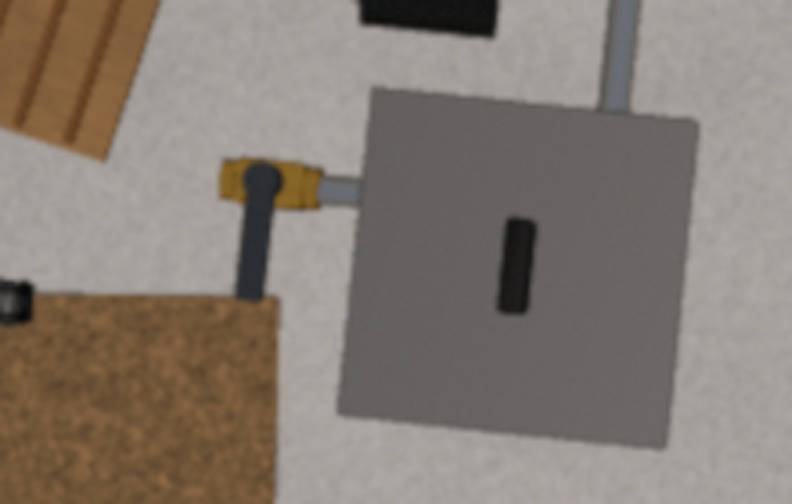

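The lever, from (262,180) to (250,298), is parallel to the box side, so the valve is shut. The lid is unmoved and the arm is clear, so I am handing in.

```bash
python3 -c "
from station import bot
print(bot.hand_in())"
```

```text
the job is handed in; nothing more can be done
None
```

I handed the job in at about 26 s: both stamps present (stamps 2 and 3) were standing upright in the box before the lid went back on about 5 mm off centre, and the vent was shut against its stop; hand-in returned no verdict.

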